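# Pry the retaining clip off a drive shaft

### The arm

A 6-joint arm with a two-finger parallel gripper is mounted at the origin on a cart in front of the work surface, level with it; the furniture and walls round the work are solid. World frame = base frame: x ahead of the robot, y to its left, z up, the work surface at z = 0. Lengths are in m, angles in rad, forces in N, time in s.
With the tool pointing down it reaches from about 0.35 to 0.775 m from the base axis. Payload 7.3 kg.
Tool frame: the origin (TCP) lies midway between the tips of the shut fingers; the grasp point (between the pads) lies 19 mm behind it; z points along the fingers, y is the direction in which the jaws open and shut (so a half turn about z gives the same grasp; the last joint's range is limited). The gripper opens to 92 mm and grips with 3 to 60 N. Pads are 19 mm wide; open, the fingers measure 130 mm over their backs; the gripper's body (75 mm by 190 mm) begins 47 mm behind the grasp point.
Start: joints at [-0.146, 0.342, 1.524, -0, 1.275, -0.146], TCP at [0.525, 0, 0.227] pointing down, gripper open.
Joint ranges: [-2.53, 2.53], [-0.77, 2.02], [0.04, 2.7], [-1, 4.14], [0.28, 2.66], [-3.11, 3.11]. Speed limits (rad/s): [2.57, 2.57, 3.14, 3.14, 3.14, 3.14].

### API

Orientations are given as [roll, pitch, yaw] about the fixed x, y, z axes, in that order (R = Rz(yaw) Ry(pitch) Rx(roll)).
In Python, from cell import status, eyes, job gives the robot as it stands.
- The arm moves only by the tool jog_arm, never from a script. Its argument "series" is a list of rows, each a list of 3 entries, a list of its own where there are three numbers: the gripper command: -1 is shut, 1 is fully open, values between are in proportion, then the shift along the tool's x, y, z in m, then the turn, a rotation vector about the tool's x, y, z in rad. In form: [[grip, [x, y, z], [ax, ay, az]], ...]. A call has 1 to 12 rows; each row is the pose to reach, as a shift and turn from the pose commanded when the call began, along the tool's axes at that moment; what a row does not reach only later rows make up. A row lasts 1/12 s, in which the tool goes at most 41.7 mm and 7.16 degrees, less where a joint would pass 70% of its speed; a pose out of reach is approached as far as the arm can. A call with a gripper value outside its range is refused whole. The fingers move at their own pace and stop on an object; "squeeze" is the grip in N (left out, the last holds). Time passes only in rows, so rows that repeat a pose let the fingers close. It gives the time, the measured TCP pose, the force and the opening at its end, in the units of the state.
- status.observe(): the state, without advancing time (a new reading comes with each control period).
- eyes.read_camera(name): name is "scene" or "side" or "wrist"; returns a dict with "img" (420x560x3 uint8, red, green, blue), "range_z" (420x560 float32, m along the optical axis (not along the pixel's ray), 0 where there is no reading), "camera_matrix" (3x3 intrinsics, pixels), "k1" (the pictures are not rectified: a ray, as slopes to the right and down, at radius r is drawn at 1 + k1 r^2 times it, then the intrinsics apply), "T" (4x4, takes a point from camera to world coordinates); the wrist camera has in their place "tool_from_camera" (4x4, takes a point from camera to tool coordinates, whose origin is the TCP and whose axes are the flange's). Camera axes: x right, y down, z forward; pixel columns grow to the right and rows downward; lengths in m; the calibration is good to about 2 mm. A picture is of the moment at which its call begins: read the wrist's pose just before it.
- job.hand_in(): hands the job in, once; it reports no verdict.
The state is a dict: "time": time; "qpos": joint angles; "qvel": joint speeds; "joint_efforts": joint torques, N m; "tool_pos": TCP position; "tool_rot": TCP orientation; "contact_force": force on the tool from outside, world axes, zero at the start; "torque": the same for the moment, N m; "opening": finger opening in m.
Only numpy, scipy, OpenCV 4.12 (cv2) and the standard library are available. Lean on these libraries where they do the work, as an engineer would, in place of code of your own. Each camera call takes 0.05 s, during which the arm holds its last target.

### The job

Free the pulley of the small belt drive for servicing: take the hooked pick from its stand, hook it through the window of the spring retaining clip on the shaft and pry the clip up and out of its groove, feeling your way gently so that nothing is forced. Carry the clip on the hook to the shallow tray, leave it there, and hang the pick back in its stand. Keep the gripper off the clip and do not disturb the other things on the bench.

Things in the scene. Friction and masses are not known exactly. Their poses are not given: they have to be found in the camera images.
- drive_unit: fixed belt drive: 110x80x10 mm plate, bearing block, black pulley (52 mm diameter) on a level steel shaft. Origin on the bench under it, z up; shaft axis along x, 75 mm up, free end to -x. Along x: block +15 to +45 mm, pulley -14 to +8, hub (24 mm diameter) -38 to -14, groove -42 to -38, bare stub (21 mm diameter) -60 to -42. It bears at most 18 N from the pick, 5 N from the gripper
- groove (a point): centre of the groove (16 mm diameter at its floor), on the shaft axis; axes as the drive unit. The stub's top in front of the clip (-x) is 10.5 mm above it, the hub's top behind the clip 12 mm. The pick's toe is 3 mm thick, ends 15 mm from the stem's axis, and its tip turns up (toe bottom to tip top 5 mm): it fits through the window with its bottom 1.5 to 4 mm above the stub
- clip: spring retaining clip, grey stamped steel, 3.5 mm thick (x), about 28 mm wide (y) and 36 mm tall, seated in the groove, open end down; origin on the shaft axis, z up to its arched crown, 22.9 mm above; two sprung arms grip the shaft, lowest points 13 mm below. Origin and axes as the groove while seated. It bears at most 14 N from the pick and must not be tipped in its groove (0.15 rad)
- clip_window (a point): middle of the flat underside of the clip's crown (9 mm wide, 19.5 mm above the clip's origin), roof of the window over the shaft that the toe goes through, and where the hook pulls; axes as the clip. Pulled straight up here, the arms spread: 9 to 10 N at first, more if fast, easing until it snaps off after about 9 mm, when it may spring up some mm and then hangs on the toe
- pick: loose hooked pick, 95 g, hanging upright by its collar. Origin under the collar's centre, z up. Above it: 26x26x5 mm collar, black handle of 18x18 mm section (sides along x, y) to 55 mm, cap to 59. Below: a collet holds a stem of 4.4 mm diameter on the z axis, with an L-shaped toe to +x at its foot. The reach differs each time and is not measured: toe axis 66 to 84 mm below the origin; find it by touch
- pick_stand: fixed stand: 95x70 mm foot, column at its -x side, at the top a fork with a 10 mm wide slot along x, open at its +x end. The pick's collar rests on the fork, toe along +x in the slot; 4 mm high lips leave the collar 2.5 mm play on each side. The pick lifts straight up and out. Origin under the foot's centre
- stand_seat (a point): where the pick's origin belongs on the fork, 100 mm above the stand's origin; axes as the stand, and the pick's x axis belongs along its x
- tray: fixed shallow open metal tray, 104x104 mm outside, 18 mm high, walls and floor 3 mm thick, origin under its centre
- timer: white bench timer, 66x62x18 mm, origin under its centre; bystander
- label_tape: roll of label tape lying flat, 61 mm across, 13 mm high, origin under its centre; bystander
- marker: felt marker lying flat, 136 mm long (along its y), 12 mm thick, origin under its middle; bystander
- reagent_bottle: small white screw-cap bottle, 43 mm across, 81 mm high, origin under its centre; bystander
- forceps: thin steel forceps lying flat, 126 mm long (along its y), origin under the middle; bystander
There are look-alikes about, which are no part of the job. Leave any purple look-alike of the pick alone.

How it is judged:
By the outcome, as a careful person would: the job done as asked, in the order asked, and still so for the second after the job is handed in, with the robot touching nothing.
It also fails if it takes over 61 s, if anything falls off the work surface, if the arm or the gripper's body presses on something with over 40 N, if the wrist force passes 120 N, or if a joint passes its speed limit or range.

## Working session

There is one attempt and no reset: what is moved stays moved. The work goes in short steps, Python scripts to look and compute and a tool call to move; the robot and the scene stay as the last step left them, time stands still between calls to the robot, and variables do not carry over. Pictures are saved under pics/ and viewed, and the job is handed in when it is done.

Besides the shell and the picture viewer there is one more tool, called after "Call:" as a command line: name --argument value ..., lists and objects as JSON in quotes. jog_arm: Moves the arm, as the interface text tells. Its arguments: {"type":"object","properties":{"series":{"type":"array","items":{"type":"array"}},"squeeze":{"type":"number"}},"required":["series"]}

```bash
mkdir -p pics; ls; cat > h.py <<'E'
import numpy as np, cv2
from cell import status, eyes, job
def cam(n):
    s=status.observe(); c=eyes.read_camera(n)
    if 'T' not in c:
        from scipy.spatial.transform import Rotation as R
        r=np.array(s['tool_rot']); T=np.eye(4)
        T[:3,:3]=R.from_euler('xyz',r).as_matrix() if r.size==3 else (R.from_matrix(r.reshape(3,3)).as_matrix() if r.size==9 else R.from_quat(r).as_matrix())
        T[:3,3]=s['tool_pos']; c['T']=T@c['tool_from_camera']
    return c
def und(c,uv):
    K=np.array(c['camera_matrix']);uv=np.atleast_2d(uv).astype(float)
    d=np.stack([(uv[:,0]-K[0,2])/K[0,0],(uv[:,1]-K[1,2])/K[1,1]],1)
    p=d.copy()
    for _ in range(20): p=d/(1+c['k1']*(p**2).sum(1,keepdims=True))
    return p
def ray(c,uv):
    p=und(c,uv);T=np.array(c['T']); v=np.c_[p,np.ones(len(p))]@T[:3,:3].T
    return T[:3,3],v
def plane(c,uv,z):
    o,v=ray(c,uv); return o+v*((z-o[2])/v[:,2])[:,None]
def cloud(c):
    h,w=c['range_z'].shape; u,v=np.meshgrid(np.arange(w),np.arange(h))
    o,r=ray(c,np.c_[u.ravel(),v.ravel()])
    P=o+r*c['range_z'].ravel()[:,None]; P[c['range_z'].ravel()==0]=np.nan
    return P.reshape(h,w,3)
def proj(c,P):
    T=np.linalg.inv(np.array(c['T']));p=np.atleast_2d(P)@T[:3,:3].T+T[:3,3];s=p[:,:2]/p[:,2:];s=s*(1+c['k1']*(s**2).sum(1,keepdims=True))
    K=np.array(c['camera_matrix']);return s*[K[0,0],K[1,1]]+[K[0,2],K[1,2]]
def save(c,n): cv2.imwrite('pics/'+n,cv2.cvtColor(c['img'],cv2.COLOR_RGB2BGR))
E
python3 - <<'E'
from h import *
import pickle
s=status.observe();print(s)
D={}
for n in ['scene','side','wrist']:
    c=cam(n);save(c,n+'0.png');D[n]=c;print(n,np.round(c['T'],3).tolist(),c['k1'],c['camera_matrix'])
pickle.dump(D,open('d0.pkl','wb'))
E
```

```text
pics
{'time': 0.0, 'qpos': array([-1.45982179e-01,  3.42714771e-01,  1.52500535e+00, -3.46666284e-05,
        1.27538790e+00, -1.45981230e-01]), 'qvel': array([ 6.91430771e-05, -6.85028375e-04,  1.05280860e-03, -1.39637390e-04,
       -1.27153592e-03,  1.02294598e-03]), 'joint_efforts': array([ 7.61924657e-04, -4.31245601e+01, -2.44219762e+01,  7.17750052e-02,
        5.59406646e-02, -1.04314388e-04]), 'tool_pos': array([5.24599720e-01, 7.98044357e-05, 2.26053157e-01]), 'tool_rot': array([-3.14008858e+00, -1.87634160e-04,  1.57080535e+00]), 'contact_force': array([-0.06433655,  0.29025208,  0.02812691]), 'torque': array([-0.00551701, -0.0469279 , -0.00155278]), 'opening': 0.09166326283491823}
scene [[-0.805, -0.293, 0.516, -0.109], [-0.594, 0.395, -0.701, 0.997], [0.002, -0.87, -0.492, 0.651], [0.0, 0.0, 0.0, 1.0]] -0.13347117016825613 [[546.91417875   0.         281.72184425]
 [  0.         546.91417875 204.63281817]
 [  0.           0.           1.        ]]
side [[0.901, -0.181, 0.395, 0.174], [-0.435, -0.379, 0.817, -0.508], [0.002, -0.907, -0.42, 0.436], [0.0, 0.0, 0.0, 1.0]] -0.0016232050781209968 [[395.56417604   0.         278.32723129]
 [  0.         395.56417604 210.93373776]
 [  0.           0.           1.        ]]
wrist [[1.0, 0.0, -0.001, 0.524], [-0.0, -0.954, -0.298, 0.081], [-0.001, 0.298, -0.954, 0.385], [0.0, 0.0, 0.0, 1.0]] -0.06260213815105227 [[301.34763507   0.         279.653108  ]
 [  0.         301.34763507 206.21690399]
 [  0.           0.           1.        ]]
```

View pics/scene0.png

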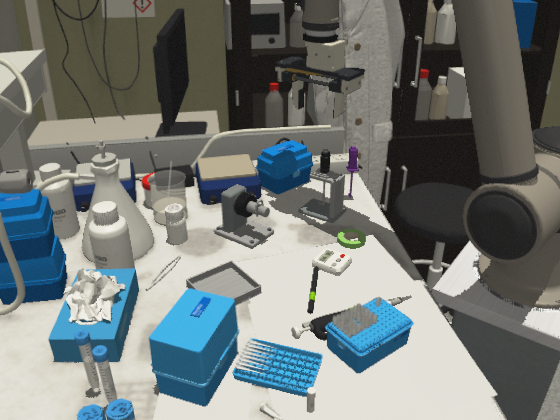

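View pics/side0.png

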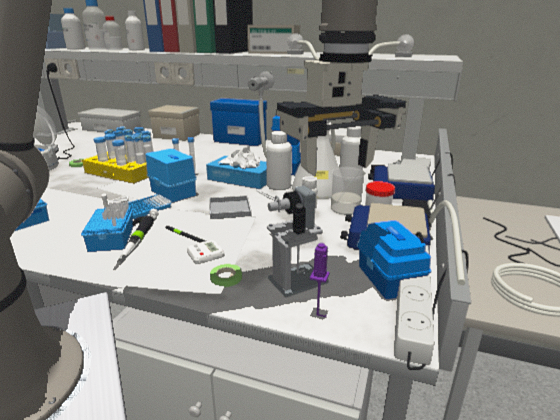

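View pics/wrist0.png

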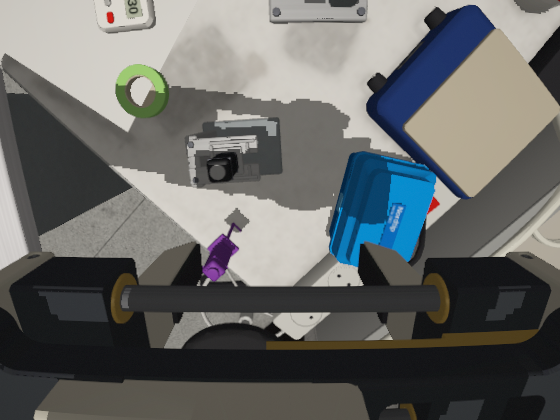

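```bash
python3 - <<'E'
from h import *
import pickle
D=pickle.load(open('d0.pkl','rb'))
def crop(n,x0,y0,x1,y1,k,f):
    im=cv2.cvtColor(D[n]['img'],cv2.COLOR_RGB2BGR)[y0:y1,x0:x1];cv2.imwrite('pics/'+f,cv2.resize(im,None,fx=k,fy=k,interpolation=cv2.INTER_CUBIC))
crop('scene',205,130,385,265,4.4,'sc_crop.png');crop('side',190,165,350,325,3.7,'si_crop.png');crop('wrist',90,0,390,220,2.6,'wr_crop.png')
P=cloud(D['wrist'])
for uv in [(235,150),(225,165),(190,140),(280,130),(250,185),(140,90),(318,10),(275,125),(220,180),(195,180),(275,175)]: print(uv,np.round(P[uv[1],uv[0]],4))
P=cloud(D['scene'])
print('scene')
for uv in [(325,153),(352,150),(263,210),(245,240),(225,285),(350,238),(332,260),(312,290),(250,200)]: print(uv,np.round(P[uv[1],uv[0]],4))
E
```

```text
(235, 150) [0.4826 0.0478 0.1052]
(225, 165) [0.4818 0.0422 0.1548]
(190, 140) [0.44   0.0567 0.1001]
(280, 130) [0.524  0.06   0.0006]
(250, 185) [ 4.847e-01 -1.030e-02  1.000e-04]
(140, 90) [0.3537 0.1091 0.0014]
(318, 10) [0.566  0.1913 0.0117]
(275, 125) [0.518  0.0664 0.0093]
(220, 180) [0.4773 0.0305 0.1553]
(195, 180) [0.4425 0.0191 0.1029]
(275, 175) [0.5176 0.0032 0.0009]
scene
(325, 153) [0.4719 0.0462 0.1547]
(352, 150) [ 0.4576 -0.0515  0.1314]
(263, 210) [0.5054 0.2277 0.0815]
(245, 240) [0.5347 0.2545 0.0098]
(225, 285) [0.4721 0.3902 0.0024]
(350, 238) [ 3.653e-01  1.003e-01 -1.000e-04]
(332, 260) [0.3427 0.2124 0.0145]
(312, 290) [0.3249 0.3113 0.0097]
(250, 200) [0.548  0.2181 0.087 ]
```

View pics/sc_crop.png

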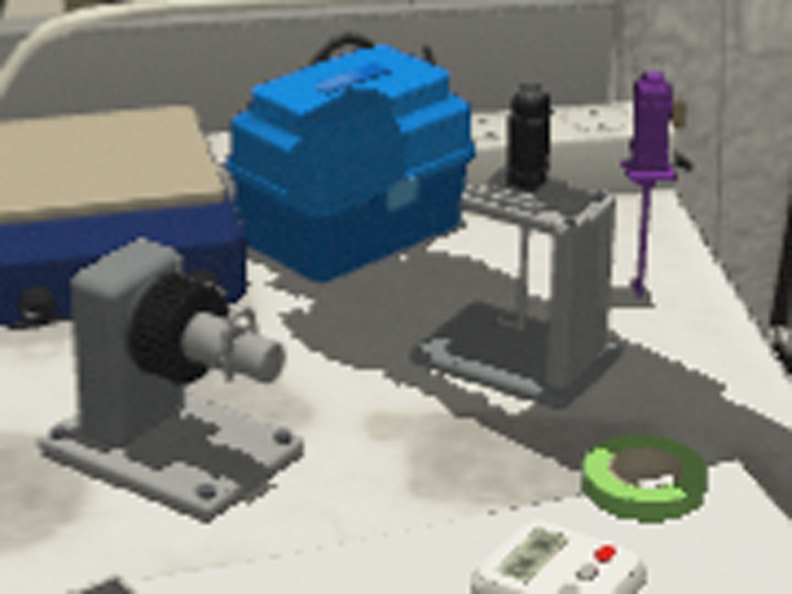

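View pics/si_crop.png

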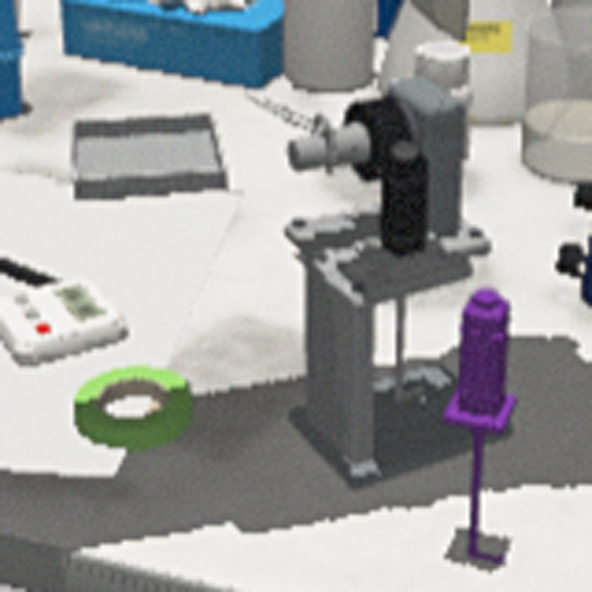

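View pics/wr_crop.png

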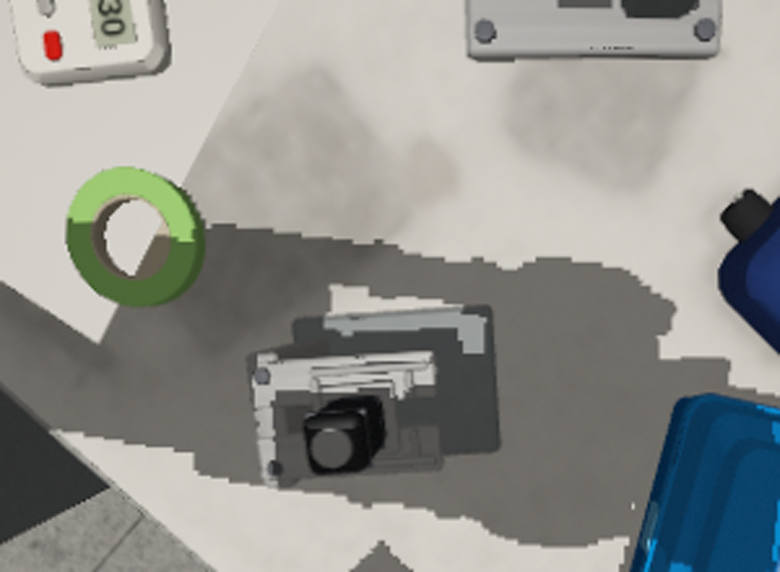

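Call:
jog_arm --series '[[1,[0.04,0,0],[0,0,0]],[1,[0.08,0,0],[0,0,0]],[1,[0.12,0,0],[0,0,0]],[1,[0.14,-0.01,0],[0,0,0]],[1,[0.14,-0.01,0],[0,0,0]],[1,[0.14,-0.01,0],[0,0,0]]]'

```text
time: 0.65
tool_pos: [0.5145, 0.141, 0.2265]
tool_rot: [-3.141, 0.0, 1.573]
contact_force: [-0.6, 0.0, 0.2]
opening: 0.0913
```

```bash
python3 - <<'E'
from h import *
import pickle
c=cam('wrist');s=status.observe();print(s['time'],s['tool_pos'],s['tool_rot'])
pickle.dump(c,open('w1.pkl','wb'))
im=cv2.cvtColor(c['img'],cv2.COLOR_RGB2BGR)
cv2.imwrite('pics/w1.png',cv2.resize(im,(800,600),interpolation=cv2.INTER_CUBIC))
E
```

```text
0.7 [0.51490306 0.1399978  0.22654348] [-3.14138178e+00  5.25972921e-04  1.57190857e+00]
```

View pics/w1.png

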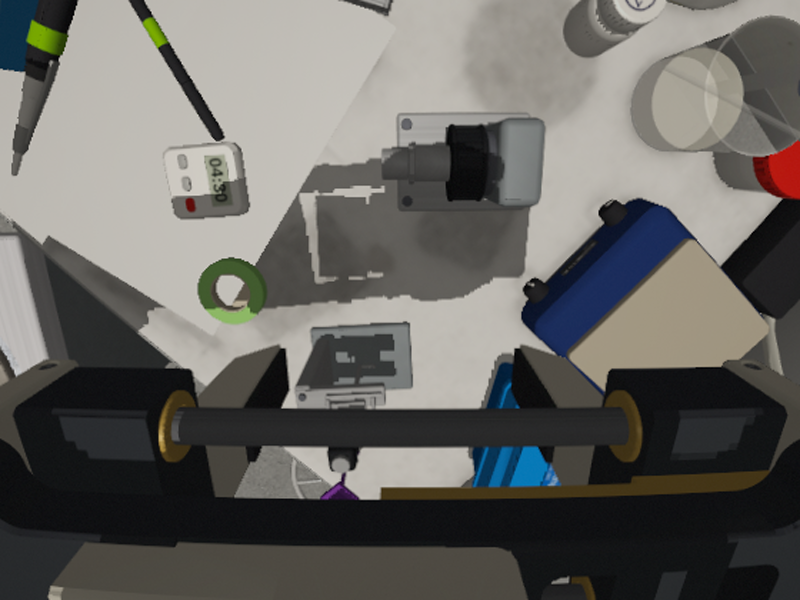

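```bash
python3 - <<'E'
from h import *
import pickle
D=pickle.load(open('d0.pkl','rb'));W=pickle.load(open('w1.pkl','rb'))
def rect(P,msk,name):
    p=P[msk][:,:2].astype(np.float32); 
    r=cv2.minAreaRect(p);print(name,len(p),'c',np.round(r[0],4),'size',np.round(r[1],4),'ang',round(r[2],2))
P=cloud(W); z=P[...,2]
reg=(P[...,0]>.45)&(P[...,0]<.66)&(P[...,1]>.15)&(P[...,1]<.33)
rect(P,reg&(z>.006)&(z<.013),'plate')
rect(P,reg&(z>.03)&(z<.14),'above')
# shaft: points with z>0.08, per x profile
m=reg&(z>.06)
pts=P[m]
for x in np.arange(.47,.62,.004):
    q=pts[(pts[:,0]>=x)&(pts[:,0]<x+.004)]
    if len(q): print(round(x,3),len(q),'zmax',q[:,2].max().round(4),'y',q[:,1].min().round(4),q[:,1].max().round(4),'ytop',q[q[:,2]>q[:,2].max()-.002][:,1].mean().round(4))
for n in ['wrist','scene','side']:
    P=cloud(D[n]);z=P[...,2]
    reg=(P[...,0]>.41)&(P[...,0]<.54)&(P[...,1]>-.02)&(P[...,1]<.11)
    print(n,'zpeak',np.nanmax(z[reg]))
    if (reg&(z>.004)&(z<.013)).sum()>3:rect(P,reg&(z>.004)&(z<.013),'foot')
    rect(P,reg&(z>.095)&(z<.107),'fork'); rect(P,reg&(z>.12)&(z<.150),'handle');rect(P,reg&(z>.1525)&(z<.165),'cap')
    # box
    reg=(P[...,0]>.55)&(P[...,0]<.75)&(P[...,1]>-.05)&(P[...,1]<.1);q=P[reg&(z>.03)]
    if len(q): print('box',q.min(0),q.max(0))
P=cloud(D['scene']);z=P[...,2];reg=(P[...,0]>.38)&(P[...,0]<.6)&(P[...,1]>.32)&(P[...,1]<.5)
rect(P,reg&(z>.010)&(z<.03),'tray')
reg=(P[...,0]>.4)&(P[...,0]<.5)&(P[...,1]>-.1)&(P[...,1]<-.02);print('purple',np.nanmax(z[reg]))
q=P[reg&(z>.08)];print(q.min(0),q.max(0))
E
```

```text
plate 2184 c [0.5814 0.2531] size [0.1625 0.1454] ang 3.58
above 5821 c [0.5967 0.2436] size [0.1943 0.0871] ang 35.11
0.47 1631 zmax 0.3455 y 0.1633 0.1725 ytop 0.165
0.474 1635 zmax 0.3451 y 0.163 0.1723 ytop 0.1651
0.478 1626 zmax 0.3451 y 0.1633 0.1722 ytop 0.1652
0.482 1622 zmax 0.345 y 0.1636 0.1724 ytop 0.1653
0.486 1646 zmax 0.3446 y 0.1631 0.1724 ytop 0.1653
0.49 1633 zmax 0.3447 y 0.1635 0.1725 ytop 0.1656
0.494 1592 zmax 0.3456 y 0.1637 0.1726 ytop 0.1666
0.498 1681 zmax 0.3456 y 0.1641 0.2297 ytop 0.167
0.502 1771 zmax 0.3456 y 0.1642 0.2307 ytop 0.167
0.506 1772 zmax 0.3453 y 0.1643 0.2307 ytop 0.167
0.51 1862 zmax 0.3452 y 0.1612 0.2307 ytop 0.1668
0.514 1921 zmax 0.345 y 0.1615 0.2308 ytop 0.1669
0.518 1910 zmax 0.3451 y 0.1617 0.2335 ytop 0.1669
0.522 1889 zmax 0.3455 y 0.1612 0.2324 ytop 0.167
0.526 1908 zmax 0.3456 y 0.1614 0.2317 ytop 0.167
0.53 1522 zmax 0.3456 y 0.1569 0.2317 ytop 0.1669
0.534 1734 zmax 0.3375 y 0.1539 0.2318 ytop 0.1615
0.538 1553 zmax 0.3372 y 0.1579 0.2318 ytop 0.1631
0.542 1502 zmax 0.3371 y 0.1585 0.2318 ytop 0.1634
0.546 1708 zmax 0.3373 y 
[... 1238 characters left out ...]
6] ang 4.6
handle 121 c [0.4716 0.0425] size [0.0241 0.0167] ang 49.26
cap 39 c [0.474  0.0425] size [0.0178 0.0178] ang 14.68
box [ 0.55005538 -0.04998011  0.03005747] [0.74994316 0.09982596 0.47289558]
side zpeak 0.4696849203449548
foot 743 c [0.4788 0.0376] size [0.0957 0.0725] ang 4.38
fork 521 c [0.4705 0.0369] size [0.0684 0.05  ] ang 3.98
handle 203 c [0.475  0.0325] size [0.0141 0.023 ] ang 52.7
cap 70 c [0.4769 0.0368] size [0.0183 0.0186] ang 12.25
box [ 0.55003954 -0.04996251  0.03006554] [0.74998017 0.09998558 0.46928259]
tray 454 c [0.4937 0.4372] size [0.2125 0.1164] ang 59.52
purple 0.42723967250820283
[ 0.42876027 -0.0714603   0.08004364] [ 0.49981187 -0.02016137  0.42723967]
```

```bash
python3 - <<'E'
from h import *
import pickle
D=pickle.load(open('d0.pkl','rb'));W=pickle.load(open('w1.pkl','rb'))
def rect(P,msk,name):
    p=P[msk][:,:2].astype(np.float32); 
    r=cv2.minAreaRect(p);print(name,len(p),'c',np.round(r[0],4),'size',np.round(r[1],4),'ang',round(r[2],2))
for n,c in [('w',W),('sc',D['scene']),('si',D['side'])]:
    print(n)
    P=cloud(c); z=P[...,2]
    reg=(P[...,0]>.48)&(P[...,0]<.63)&(P[...,1]>.19)&(P[...,1]<.31)
    m=reg&(z>.006)&(z<.0125)
    lab,L,st,_=cv2.connectedComponentsWithStats(m.astype(np.uint8))
    rect(P,m,'plate')
    pts=P[reg&(z>.06)&(z<.125)]
    for x in np.arange(.478,.606,.003):
        q=pts[(pts[:,0]>=x)&(pts[:,0]<x+.003)]
        if len(q)>2:
            t=q[:,2].max(); print(round(x,3),len(q),'zmax',t.round(4),'y',q[:,1].min().round(4),q[:,1].max().round(4),'ytop',q[q[:,2]>t-.0015][:,1].mean().round(4))
im=cv2.cvtColor(W['img'],cv2.COLOR_RGB2BGR)[70:160,255:395]
cv2.imwrite('pics/w1c.png',cv2.resize(im,None,fx=5.7,fy=5.7,interpolation=cv2.INTER_CUBIC))
E
```

```text
w
plate 1570 c [0.5391 0.2358] size [0.1048 0.1321] ang 68.78
0.499 22 zmax 0.0865 y 0.2097 0.2297 ytop 0.2208
0.502 69 zmax 0.0869 y 0.2097 0.2307 ytop 0.2209
0.505 74 zmax 0.088 y 0.2097 0.2307 ytop 0.2208
0.508 83 zmax 0.0878 y 0.2098 0.2307 ytop 0.2205
0.511 66 zmax 0.0872 y 0.2108 0.2307 ytop 0.2199
0.514 66 zmax 0.0881 y 0.2109 0.2308 ytop 0.2213
0.517 69 zmax 0.0988 y 0.207 0.2334 ytop 0.2206
0.52 85 zmax 0.0999 y 0.2071 0.2335 ytop 0.2218
0.523 75 zmax 0.089 y 0.2088 0.2317 ytop 0.2199
0.526 85 zmax 0.0883 y 0.2089 0.2317 ytop 0.2204
0.529 81 zmax 0.09 y 0.2089 0.2317 ytop 0.2211
0.532 77 zmax 0.0891 y 0.2089 0.2317 ytop 0.2212
0.535 74 zmax 0.0892 y 0.2089 0.2318 ytop 0.2213
0.538 75 zmax 0.0893 y 0.2089 0.2318 ytop 0.2209
0.541 76 zmax 0.0884 y 0.2089 0.2318 ytop 0.221
0.544 136 zmax 0.0976 y 0.2089 0.2459 ytop 0.2193
0.547 244 zmax 0.1024 y 0.1955 0.2464 ytop 0.2203
0.55 178 zmax 0.1016 y 0.1967 0.2457 ytop 0.2196
0.553 171 zmax 0.1022 y 0.1967 0.2457 ytop 0.2233
0.556 166 zmax 0.1016 y 0.1967 0.2456 ytop 0.2215
0.559 170 zmax 0.1029 y 0.1967 0.2457 ytop 0.2225
0.562 175 z
[... 3582 characters left out ...]
1964 0.2263 ytop 0.2156
0.565 14 zmax 0.1014 y 0.1971 0.2273 ytop 0.2202
0.568 25 zmax 0.1022 y 0.1961 0.2325 ytop 0.221
0.571 5 zmax 0.0996 y 0.1978 0.212 ytop 0.2117
0.574 16 zmax 0.0985 y 0.1972 0.2321 ytop 0.2257
0.577 39 zmax 0.1016 y 0.1942 0.2451 ytop 0.2267
0.58 59 zmax 0.1039 y 0.1902 0.2491 ytop 0.2232
0.583 34 zmax 0.1045 y 0.1916 0.2411 ytop 0.2264
0.586 31 zmax 0.1048 y 0.1913 0.2306 ytop 0.2162
0.589 27 zmax 0.1044 y 0.1923 0.2414 ytop 0.2186
0.592 40 zmax 0.105 y 0.1908 0.2416 ytop 0.2202
0.595 30 zmax 0.1045 y 0.1908 0.2422 ytop 0.215
0.598 26 zmax 0.1045 y 0.1915 0.2427 ytop 0.2204
0.601 29 zmax 0.104 y 0.192 0.2406 ytop 0.217
0.604 15 zmax 0.1029 y 0.1936 0.2354 ytop 0.2158
```

View pics/w1c.png

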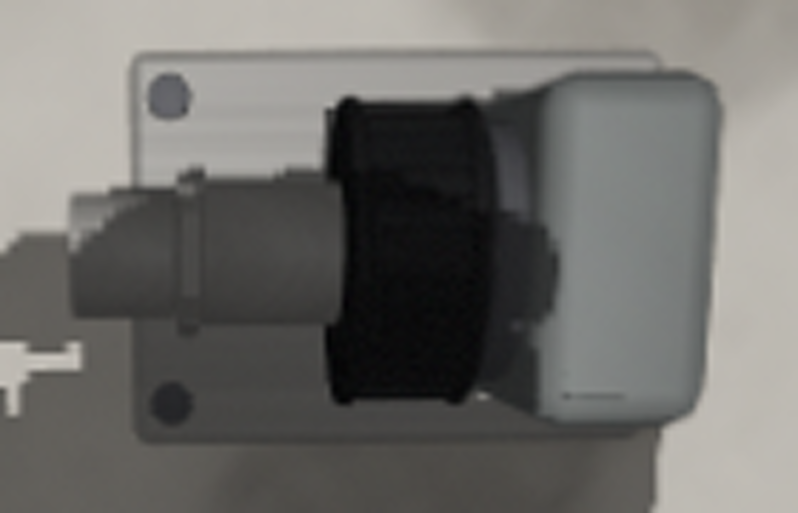

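Call:
jog_arm --series '[[1,[-0.035,-0.012,0.0],[0,0,-0.03]],[1,[-0.07,-0.025,0.0],[0,0,-0.065]],[1,[-0.102,-0.0385,0.01],[0,0,-0.065]],[1,[-0.102,-0.0385,0.03],[0,0,-0.065]],[1,[-0.102,-0.0385,0.05],[0,0,-0.065]],[1,[-0.102,-0.0385,0.05],[0,0,-0.065]]]'

```text
time: 1.2
tool_pos: [0.4745, 0.0361, 0.1738]
tool_rot: [-3.136, -0.001, 1.632]
contact_force: [-0.6, 0.5, -0.5]
opening: 0.0915
```

```bash
python3 - <<'E'
from h import *
import pickle
s=status.observe();c=cam('wrist');print(s['time'],s['tool_pos'],s['tool_rot'])
im=cv2.cvtColor(c['img'],cv2.COLOR_RGB2BGR)
cv2.imwrite('pics/w2.png',im)
P=cloud(c);z=P[...,2];reg=(abs(P[...,0]-.476)<.04)&(abs(P[...,1]-.038)<.04)
for a,b in [(.096,.109),(.115,.15),(.152,.166)]:
    p=P[reg&(z>a)&(z<b)][:,:2].astype(np.float32); print(len(p),cv2.minAreaRect(p) if len(p)>5 else 0)
c=eyes.read_camera('side');T=0
im=cv2.cvtColor(c['img'],cv2.COLOR_RGB2BGR)[165:325,190:350]
cv2.imwrite('pics/s2.png',cv2.resize(im,None,fx=3.7,fy=3.7,interpolation=cv2.INTER_CUBIC))
E
```

```text
1.2 [0.47449107 0.03606567 0.17383919] [-3.13576980e+00 -5.37834989e-04  1.63225017e+00]
3209 ((0.46921786665916443, 0.038060158491134644), (0.0680377185344696, 0.0495423823595047), 3.7285690307617188)
436 ((0.47553926706314087, 0.04489446058869362), (0.004710296634584665, 0.01855963096022606), 89.5219955444336)
696 ((0.47602367401123047, 0.03814046084880829), (0.017714161425828934, 0.01761043816804886), 3.6151533126831055)
```

View pics/w2.png

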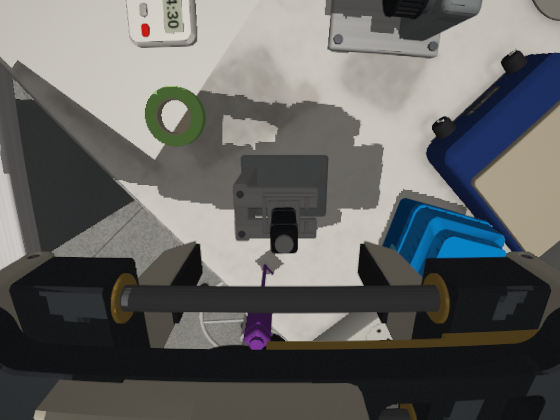

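View pics/s2.png

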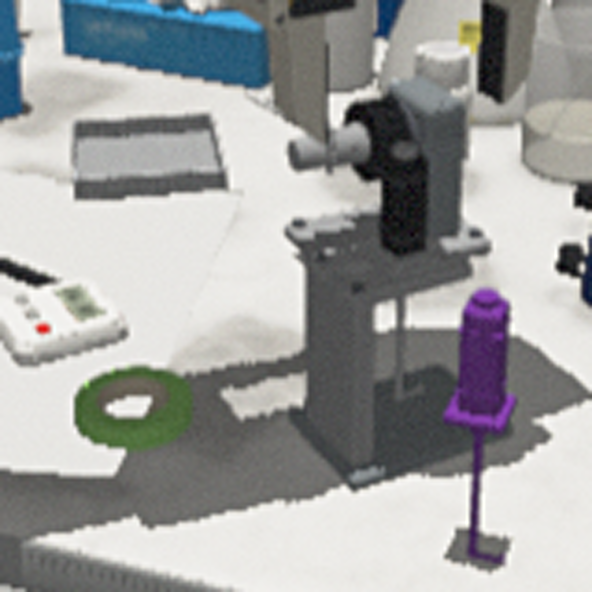

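```bash
python3 - <<'E'
from h import *
s=status.observe();print(s['time'],s['tool_pos'],s['tool_rot'],s['contact_force'])
c=eyes.read_camera('side')
o,r=ray(c,[[190+400/3.7,165+395/3.7],[190+400/3.7,165+330/3.7]])
for v in r:
    t=np.dot(np.array([.476,.038])-o[:2],v[:2])/np.dot(v[:2],v[:2]);print(o+t*v)
E
```

```text
1.3 [0.47651451 0.03700366 0.17678869] [-3.14057602e+00  1.55728288e-05  1.63416393e+00] [-0.22526726 -0.16102244  0.89449629]
[0.47875596 0.03645842 0.02182227]
[0.47800424 0.03688254 0.05989187]
```

Call:
jog_arm --series '[[1,[0.0007,0,0.03],[0,0,0]],[1,[0.0007,0,0.055],[0,0,0]],[1,[0.0007,0,0.062],[0,0,0]],[1,[0.0007,0,0.062],[0,0,0]],[0,[0.0007,0,0.062],[0,0,0]],[-0.4,[0.0007,0,0.062],[0,0,0]],[-0.7,[0.0007,0,0.062],[0,0,0]],[-1,[0.0007,0,0.062],[0,0,0]],[-1,[0.0007,0,0.062],[0,0,0]],[-1,[0.0007,0,0.062],[0,0,0]],[-1,[0.0007,0,0.062],[0,0,0]],[-1,[0.0007,0,0.062],[0,0,0]]]' --squeeze 45

```text
time: 2.35
tool_pos: [0.4765, 0.0387, 0.1148]
tool_rot: [3.141, 0.0, 1.636]
contact_force: [0.4, 0.8, 0.4]
opening: 0.0432
```

Call:
jog_arm --series '[[-1,[0,0,0],[0,0,0]],[-1,[0,0,0],[0,0,0]],[-1,[0,0,0],[0,0,0]],[-1,[0,0,0],[0,0,0]],[-1,[0,0,0],[0,0,0]],[-1,[0,0,0],[0,0,0]],[-1,[0,0,0],[0,0,0]]]'

```text
time: 2.93
tool_pos: [0.4765, 0.0387, 0.1147]
tool_rot: [3.142, 0.0, 1.636]
contact_force: [-0.3, 0.0, -1.2]
opening: 0.0179
```

Call:
jog_arm --series '[[-1,[0,0,-0.006],[0,0,0]],[-1,[0,0,-0.02],[0,0,0]],[-1,[0,0,-0.045],[0,0,0]],[-1,[0,0,-0.075],[0,0,0]],[-1,[0,0,-0.1],[0,0,0]],[-1,[0.015,0.003,-0.105],[0,0,0.01]],[-1,[0.045,0.008,-0.105],[0,0,0.02]],[-1,[0.08,0.015,-0.105],[0,0,0.03]],[-1,[0.115,0.022,-0.105],[0,0,0.04]],[-1,[0.15,0.029,-0.105],[0,0,0.05]],[-1,[0.172,0.033,-0.105],[0,0,0.054]],[-1,[0.18,0.0343,-0.105],[0,0,0.054]]]'

```text
time: 3.93
tool_pos: [0.4988, 0.2237, 0.2199]
tool_rot: [3.141, -0.001, 1.585]
contact_force: [-0.1, -0.5, -0.0]
opening: 0.0174
```

```bash
python3 - <<'E'
from h import *
import pickle
s=status.observe();print(s['time'],s['tool_pos'],s['tool_rot'],s['contact_force'],s['opening'])
D={}
for n,b in [('scene',(200,120,340,225)),('side',(240,110,380,215))]:
    c=cam(n);D[n]=c;s=status.observe();print(s['tool_pos'])
    im=cv2.cvtColor(c['img'],cv2.COLOR_RGB2BGR)[b[1]:b[3],b[0]:b[2]]
    cv2.imwrite('pics/%s3.png'%n,cv2.resize(im,None,fx=5.7,fy=5.7,interpolation=cv2.INTER_CUBIC))
c=cam('wrist');save(c,'w3.png');D['wrist']=c
print(status.observe()['tool_pos'])
pickle.dump(D,open('d3.pkl','wb'))
E
```

```text
3.9333 [0.49879936 0.22367454 0.21990312] [ 3.14135642e+00 -9.52135573e-04  1.58458592e+00] [-0.1041532  -0.53330678 -0.03833296] 0.017422689606168683
[0.49878063 0.22334449 0.21977025]
[0.49868296 0.22154226 0.21964671]
[0.49869923 0.22032108 0.2196581 ]
```

View pics/scene3.png

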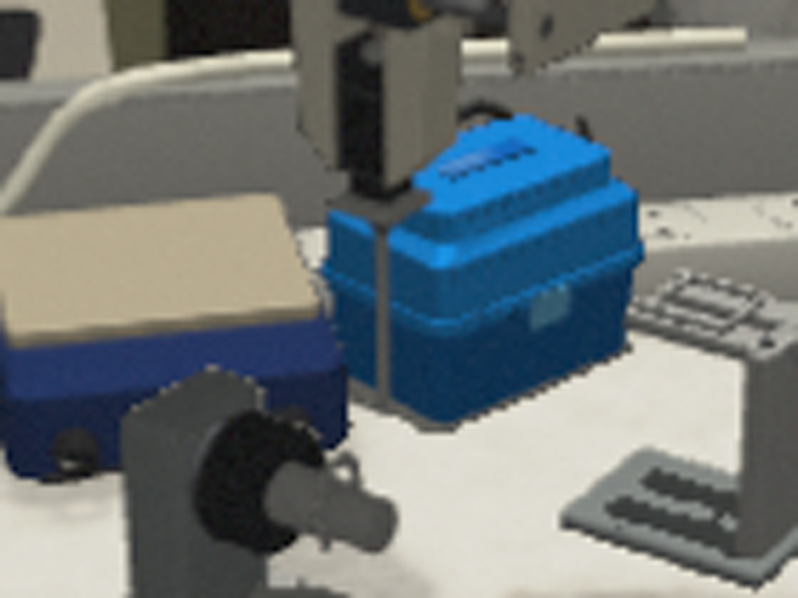

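View pics/side3.png

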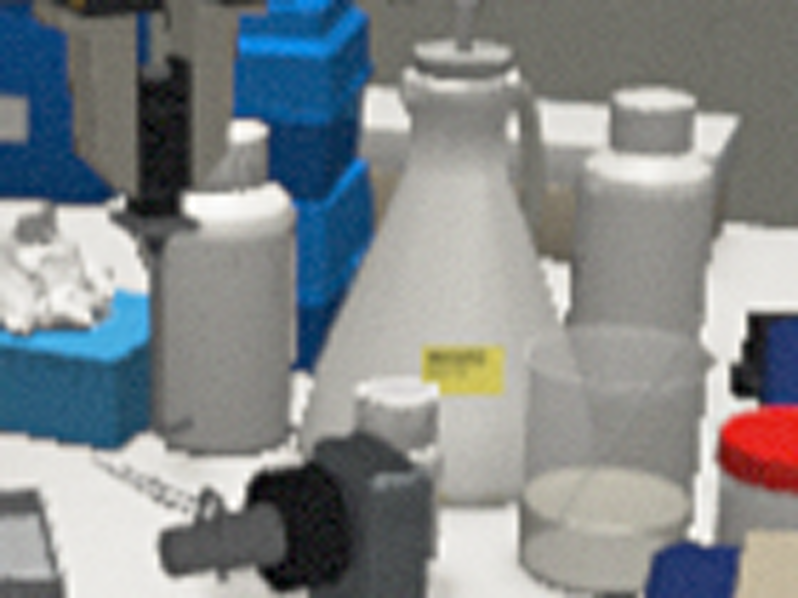

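View pics/w3.png

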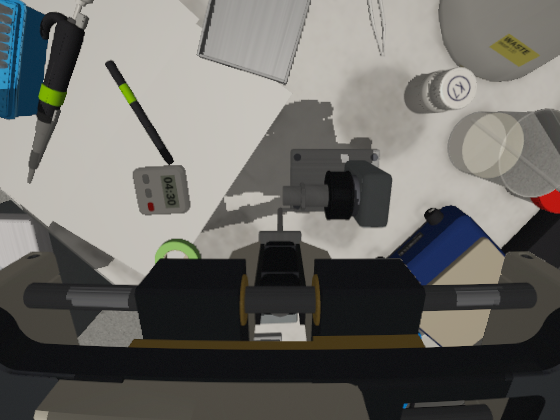

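```bash
python3 - <<'E'
from h import *
import pickle
D=pickle.load(open('d3.pkl','rb'))
for n,us in [('scene',[(200+382/5.7,120+401/5.7),(200+382/5.7,120+240/5.7)]),('side',[(240+158/5.7,110+434/5.7),(240+158/5.7,110+260/5.7),(240+190/5.7,110+420/5.7)])]:
    o,r=ray(D[n],us)
    for v in r:
        t=np.dot(np.array([.4988,.2225])-o[:2],v[:2])/np.dot(v[:2],v[:2]);print(n,o+t*v)
s=status.observe();print(s['time'],s['tool_pos'],s['contact_force'])
# tray from w3
P=cloud(D['wrist']);z=P[...,2];reg=(P[...,0]>.36)&(P[...,0]<.56)&(P[...,1]>.28)&(P[...,1]<.48)
p=P[reg&(z>.0135)&(z<.026)][:,:2].astype(np.float32);print(len(p),cv2.minAreaRect(p))
P=cloud(D['scene']);z=P[...,2];reg=(P[...,0]>.36)&(P[...,0]<.56)&(P[...,1]>.28)&(P[...,1]<.48)
p=P[reg&(z>.0135)&(z<.02)][:,:2];print(len(p),np.median(p,0),p.min(0),p.max(0))
P=cloud(D['side']);z=P[...,2];reg=(P[...,0]>.36)&(P[...,0]<.56)&(P[...,1]>.28)&(P[...,1]<.48)
p=P[reg&(z>.0135)&(z<.02)][:,:2];print(len(p),np.median(p,0),p.min(0),p.max(0))
E
```

```text
scene [0.49844182 0.22221915 0.12765035]
scene [0.49788536 0.22178387 0.19100917]
side [0.50129587 0.22138073 0.12437358]
side [0.50189442 0.22110925 0.19273333]
side [0.51230201 0.21619648 0.13002532]
4.0833 [0.49869923 0.22032108 0.2196581 ] [-0.5237491   0.59047792 -1.63577139]
745 ((0.46519607305526733, 0.3907962441444397), (0.08781273663043976, 0.10540812462568283), 74.57514190673828)
303 [0.49086384 0.38226679] [0.40352969 0.33804925] [0.53315985 0.44737368]
202 [0.46955332 0.36415358] [0.40729297 0.33507712] [0.53375898 0.46159299]
```

Call:
jog_arm --series '[[-1,[0.0003,0,0.01],[0,0,0]],[-1,[0.0003,0,0.022],[0,0,0]],[-1,[0.0003,0,0.03],[0,0,0]],[-1,[0.0003,0,0.033],[0,0,0]],[-1,[0.0003,0,0.033],[0,0,0]],[-1,[0.0003,0,0.033],[0,0,0]],[-1,[0.0003,0,0.033],[0,0,0]]]'

```text
time: 4.67
tool_pos: [0.4994, 0.2207, 0.1872]
tool_rot: [3.141, -0.0, 1.581]
contact_force: [0.6, 0.5, -0.8]
opening: 0.0176
```

```bash
cat > look.py <<'E'
import sys
from h import *
import pickle
t=sys.argv[1]
s=status.observe();print(s['time'],s['tool_pos'],s['tool_rot'],s['contact_force'],s['torque'])
D={}
for n,b in [('scene',(220,140,310,225)),('side',(240,140,330,225))]:
    c=cam(n);D[n]=c
    im=cv2.cvtColor(c['img'],cv2.COLOR_RGB2BGR)[b[1]:b[3],b[0]:b[2]]
    D[n+'i']=cv2.resize(im,None,fx=4.4,fy=4.4,interpolation=cv2.INTER_CUBIC)
cv2.imwrite('pics/L%s.png'%t,np.hstack([D['scenei'],D['sidei']]))
s=status.observe();print(s['time'],s['tool_pos'],s['contact_force'])
pickle.dump(D,open('L%s.pkl'%t,'wb'))
E
python3 look.py 1
```

```text
4.6667 [0.49938357 0.22065045 0.18724412] [ 3.14058503e+00 -1.78445122e-04  1.58139073e+00] [ 0.60010986  0.54985469 -0.8319086 ] [0.0483632  0.00836569 0.01223257]
4.7667 [0.49933253 0.2208373  0.18729548] [-0.80136398  0.13963711 -0.75315684]
```

View pics/L1.png

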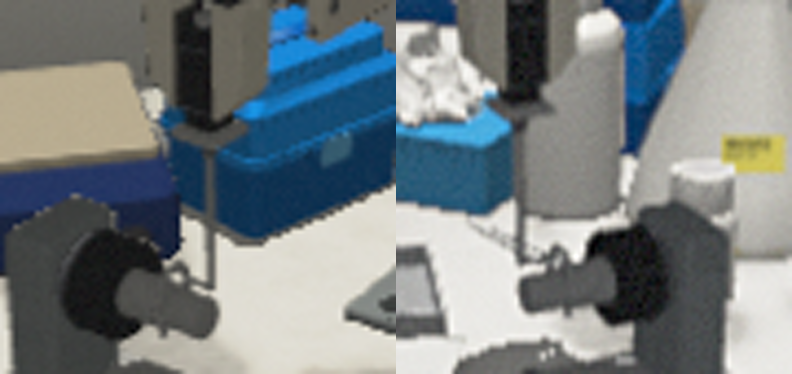

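Call:
jog_arm --series '[[-1,[0,0,0.001],[0,0,0]],[-1,[0,0,0.002],[0,0,0]],[-1,[0,0,0.0025],[0,0,0]],[-1,[0,0,0.003],[0,0,0]],[-1,[0,0,0.003],[0,0,0]]]'

```text
time: 5.18
tool_pos: [0.4989, 0.2209, 0.1836]
tool_rot: [-3.141, 0.0, 1.582]
contact_force: [-0.5, 0.4, -0.7]
opening: 0.0178
```

Call:
jog_arm --series '[[-1,[0,0,0.0005],[0,0,0]],[-1,[0,0,0.001],[0,0,0]],[-1,[0,0,0.001],[0,0,0]]]'

```text
time: 5.43
tool_pos: [0.4989, 0.2209, 0.1826]
tool_rot: [-3.141, 0.0, 1.582]
contact_force: [0.0, 0.4, -1.2]
opening: 0.0179
```

Call:
jog_arm --series '[[-1,[0,0,0.0005],[0,0,0]],[-1,[0,0,0.001],[0,0,0]],[-1,[0,0,0.001],[0,0,0]]]'

```text
time: 5.68
tool_pos: [0.499, 0.2208, 0.1816]
tool_rot: [-3.141, 0.0, 1.582]
contact_force: [0.1, -0.3, -0.1]
opening: 0.0178
```

Call:
jog_arm --series '[[-1,[0,0,0.0005],[0,0,0]],[-1,[0,0,0.001],[0,0,0]],[-1,[0,0,0.001],[0,0,0]]]'

```text
time: 5.93
tool_pos: [0.4991, 0.2209, 0.1811]
tool_rot: [3.141, -0.0, 1.582]
contact_force: [-1.0, 0.1, 1.6]
opening: 0.0181
```

```bash
python3 look.py 2
```

```text
5.9333 [0.49911061 0.22088979 0.18107389] [ 3.14101310e+00 -8.99310301e-05  1.58182436e+00] [-1.00819551  0.1040024   1.64796588] [-0.11947658  0.11318122  0.02499206]
6.0333 [0.49910453 0.22090681 0.18105971] [-0.5898152   0.70689382  2.21338953]
```

View pics/L2.png

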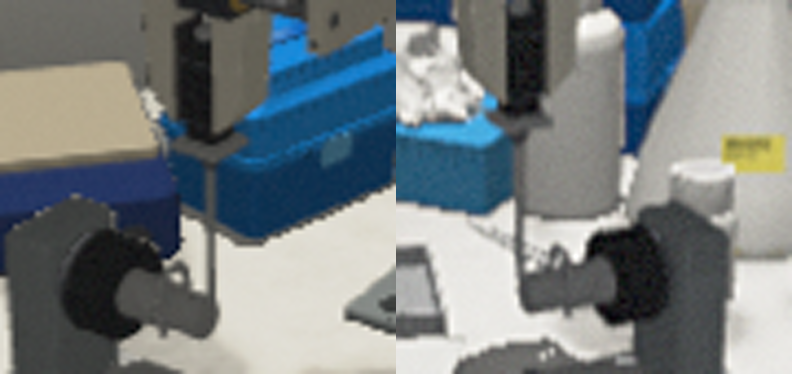

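Call:
jog_arm --series '[[-1,[0,0,-0.001],[0,0,0]],[-1,[0,0,-0.0025],[0,0,0]],[-1,[0,0,-0.0034],[0,0,0]],[-1,[0,0,-0.0034],[0,0,0]],[-1,[0,0.001,-0.0034],[0,0,0]],[-1,[0,0.002,-0.0034],[0,0,0]],[-1,[0,0.002,-0.0034],[0,0,0]],[-1,[0,0.002,-0.0034],[0,0,0]]]'

```text
time: 6.7
tool_pos: [0.5011, 0.2209, 0.184]
tool_rot: [-3.142, 0.0, 1.582]
contact_force: [-0.3, -0.2, -0.9]
opening: 0.018
```

```bash
python3 look.py 3
```

```text
6.7 [0.50105547 0.22085685 0.18403217] [-3.14157494e+00  6.97675954e-05  1.58172877e+00] [-0.28292351 -0.16934147 -0.8775886 ] [-0.03126751  0.02590618 -0.02867636]
6.8 [0.50099174 0.22087866 0.18405717] [-0.13802894 -0.01987169 -0.86294822]
```

View pics/L3.png

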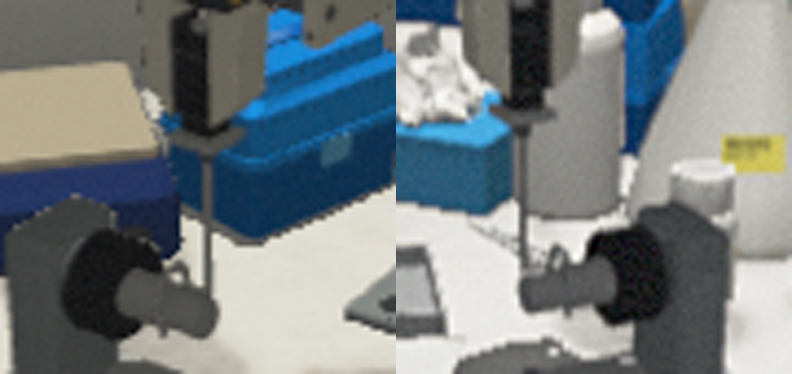

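Call:
jog_arm --series '[[-1,[0,0.001,0],[0,0,0]],[-1,[0,0.0015,0],[0,0,0]],[-1,[0,0.002,0],[0,0,0]],[-1,[0,0.002,0],[0,0,0]]]'

```text
time: 7.13
tool_pos: [0.5031, 0.2209, 0.1841]
tool_rot: [3.141, 0.0, 1.582]
contact_force: [0.5, -0.2, -1.1]
opening: 0.0176
```

Call:
jog_arm --series '[[-1,[0,0.0005,0],[0,0,0]],[-1,[0,0.001,0],[0,0,0]],[-1,[0,0.0015,0],[0,0,0]],[-1,[0,0.0015,0],[0,0,0]]]'

```text
time: 7.47
tool_pos: [0.5046, 0.2209, 0.1842]
tool_rot: [3.141, -0.0, 1.582]
contact_force: [-1.1, -0.2, -0.6]
opening: 0.0177
```

Call:
jog_arm --series '[[-1,[0,0.0005,0],[0,0,0]],[-1,[0,0.001,0],[0,0,0]],[-1,[0,0.0015,0],[0,0,0]],[-1,[0,0.0015,0],[0,0,0]]]'

```text
time: 7.8
tool_pos: [0.5061, 0.2209, 0.1841]
tool_rot: [3.141, 0.0, 1.582]
contact_force: [0.2, 0.1, -1.4]
opening: 0.018
```

Call:
jog_arm --series '[[-1,[0,0.0005,0],[0,0,0]],[-1,[0,0.001,0],[0,0,0]],[-1,[0,0.0015,0],[0,0,0]],[-1,[0,0.0015,0],[0,0,0]]]'

```text
time: 8.13
tool_pos: [0.5076, 0.221, 0.1841]
tool_rot: [3.141, -0.0, 1.582]
contact_force: [-0.3, 0.3, 0.2]
opening: 0.0178
```

Call:
jog_arm --series '[[-1,[0,0.0005,0],[0,0,0]],[-1,[0,0.001,0],[0,0,0]],[-1,[0,0.0015,0],[0,0,0]],[-1,[0,0.002,0],[0,0,0]],[-1,[0,0.002,0],[0,0,0]]]'

```text
time: 8.55
tool_pos: [0.5096, 0.221, 0.1841]
tool_rot: [3.141, 0.0, 1.582]
contact_force: [-0.1, 0.8, -0.1]
opening: 0.0178
```

Call:
jog_arm --series '[[-1,[0,0.0005,0],[0,0,0]],[-1,[0,0.001,0],[0,0,0]],[-1,[0,0.0015,0],[0,0,0]],[-1,[0,0.002,0],[0,0,0]],[-1,[0,0.002,0],[0,0,0]]]'

```text
time: 8.97
tool_pos: [0.5116, 0.221, 0.1841]
tool_rot: [3.142, 0.0, 1.582]
contact_force: [-0.4, 0.0, -0.2]
opening: 0.0175
```

```bash
python3 look.py 4
```

```text
8.9667 [0.51160363 0.2209854  0.18411129] [3.14150945e+00 7.23551730e-06 1.58169379e+00] [-0.40876415  0.03033456 -0.18267998] [-0.00099062  0.01571204 -0.01153869]
9.0667 [0.51150399 0.22099015 0.1841221 ] [-1.01163067 -0.39907748 -1.12674362]
```

View pics/L4.png

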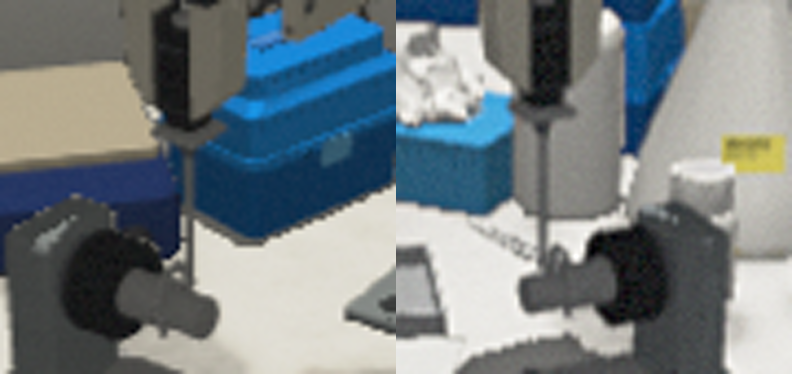

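Call:
jog_arm --series '[[-1,[0,0,-0.0005],[0,0,0]],[-1,[0,0,-0.001],[0,0,0]],[-1,[0,0,-0.0015],[0,0,0]],[-1,[0,0,-0.002],[0,0,0]],[-1,[0,0,-0.002],[0,0,0]]]'

```text
time: 9.48
tool_pos: [0.5116, 0.221, 0.1863]
tool_rot: [3.141, -0.0, 1.582]
contact_force: [-0.4, 0.1, -0.7]
opening: 0.0181
```

Call:
jog_arm --series '[[-1,[0,0,-0.0003],[0,0,0]],[-1,[0,0,-0.0006],[0,0,0]],[-1,[0,0,-0.001],[0,0,0]],[-1,[0,0,-0.001],[0,0,0]]]'

```text
time: 9.82
tool_pos: [0.5115, 0.221, 0.1872]
tool_rot: [3.142, 0.0, 1.582]
contact_force: [0.4, 0.2, -0.6]
opening: 0.0176
```

Call:
jog_arm --series '[[-1,[0,0,-0.0002],[0,0,0]],[-1,[0,0,-0.0004],[0,0,0]],[-1,[0,0,-0.0006],[0,0,0]],[-1,[0,0,-0.0006],[0,0,0]]]'

```text
time: 10.15
tool_pos: [0.5114, 0.221, 0.1875]
tool_rot: [-3.141, 0.0, 1.582]
contact_force: [0.0, -0.1, -3.9]
opening: 0.0179
```

Call:
jog_arm --series '[[-1,[0,0,-0.0002],[0,0,0]],[-1,[0,0,-0.0004],[0,0,0]],[-1,[0,0,-0.0006],[0,0,0]],[-1,[0,0,-0.0006],[0,0,0]]]'

```text
time: 10.48
tool_pos: [0.5113, 0.221, 0.188]
tool_rot: [-3.141, 0.0, 1.582]
contact_force: [-0.1, 0.2, -4.9]
opening: 0.0178
```

Call:
jog_arm --series '[[-1,[0,0,-0.0002],[0,0,0]],[-1,[0,0,-0.0004],[0,0,0]],[-1,[0,0,-0.0006],[0,0,0]],[-1,[0,0,-0.0006],[0,0,0]]]'

```text
time: 10.82
tool_pos: [0.5114, 0.2209, 0.1887]
tool_rot: [-3.141, 0.0, 1.582]
contact_force: [-0.1, 0.3, -5.6]
opening: 0.0176
```

```bash
python3 look.py 5
```

```text
10.8167 [0.51136411 0.2209286  0.18872845] [-3.14114313e+00  1.49530584e-04  1.58174009e+00] [-0.14363938  0.27039424 -5.56170002] [ 0.01477061  0.05561818 -0.03539028]
10.9167 [0.51135714 0.22097487 0.18875439] [-0.30972416  0.92534653 -6.56806924]
```

View pics/L5.png

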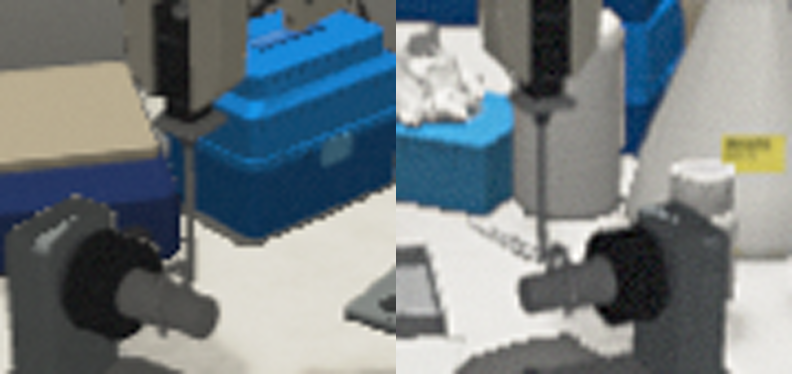

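Call:
jog_arm --series '[[-1,[0,0,-0.0002],[0,0,0]],[-1,[0,0,-0.0004],[0,0,0]],[-1,[0,0,-0.0006],[0,0,0]],[-1,[0,0,-0.0006],[0,0,0]]]'

```text
time: 11.25
tool_pos: [0.5114, 0.221, 0.1894]
tool_rot: [-3.141, 0.0, 1.582]
contact_force: [-0.7, -0.5, -7.8]
opening: 0.0178
```

Call:
jog_arm --series '[[-1,[0,0,-0.0002],[0,0,0]],[-1,[0,0,-0.0004],[0,0,0]],[-1,[0,0,-0.0006],[0,0,0]],[-1,[0,0,-0.0006],[0,0,0]]]'

```text
time: 11.58
tool_pos: [0.5115, 0.221, 0.1901]
tool_rot: [-3.141, 0.0, 1.582]
contact_force: [-0.5, 0.2, -8.1]
opening: 0.0179
```

Call:
jog_arm --series '[[-1,[0,0,-0.0002],[0,0,0]],[-1,[0,0,-0.0004],[0,0,0]],[-1,[0,0,-0.0006],[0,0,0]],[-1,[0,0,-0.0006],[0,0,0]]]'

```text
time: 11.92
tool_pos: [0.5115, 0.221, 0.1907]
tool_rot: [-3.142, 0.0, 1.582]
contact_force: [0.5, -0.5, -8.9]
opening: 0.0175
```

Call:
jog_arm --series '[[-1,[0,0,-0.0002],[0,0,0]],[-1,[0,0,-0.0004],[0,0,0]],[-1,[0,0,-0.0006],[0,0,0]],[-1,[0,0,-0.0006],[0,0,0]]]'

```text
time: 12.25
tool_pos: [0.5115, 0.221, 0.1914]
tool_rot: [3.141, 0.0, 1.582]
contact_force: [-0.2, 0.9, -9.0]
opening: 0.0178
```

Call:
jog_arm --series '[[-1,[0,0,-0.0002],[0,0,0]],[-1,[0,0,-0.0004],[0,0,0]],[-1,[0,0,-0.0006],[0,0,0]],[-1,[0,0,-0.0006],[0,0,0]]]'

```text
time: 12.58
tool_pos: [0.5116, 0.221, 0.192]
tool_rot: [3.141, -0.0, 1.582]
contact_force: [-0.6, 0.4, -8.0]
opening: 0.0173
```

```bash
python3 look.py 6
```

```text
12.5833 [0.51156387 0.22103587 0.19203583] [ 3.14133538e+00 -5.66195243e-05  1.58181629e+00] [-0.59660507  0.41523535 -8.02857887] [0.02510774 0.05513191 0.01492506]
12.6833 [0.51156735 0.22103212 0.19207762] [ 0.78116647  0.59668961 -8.48638015]
```

View pics/L6.png

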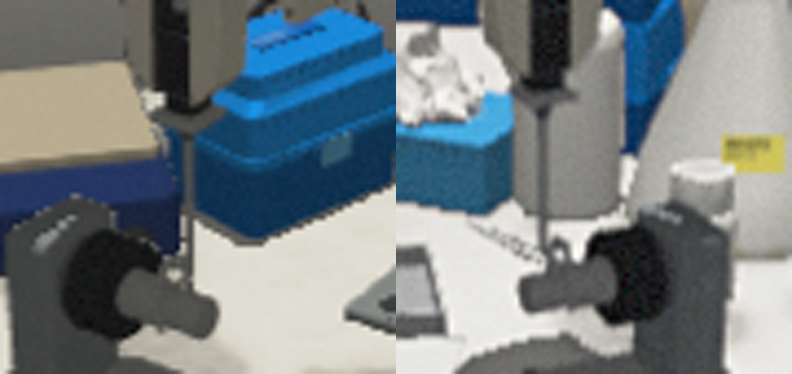

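Call:
jog_arm --series '[[-1,[0,0,-0.0002],[0,0,0]],[-1,[0,0,-0.0004],[0,0,0]],[-1,[0,0,-0.0006],[0,0,0]],[-1,[0,0,-0.0008],[0,0,0]],[-1,[0,0,-0.001],[0,0,0]],[-1,[0,0,-0.0012],[0,0,0]],[-1,[0,0,-0.0012],[0,0,0]]]'

```text
time: 13.27
tool_pos: [0.5116, 0.221, 0.1933]
tool_rot: [3.141, -0.0, 1.582]
contact_force: [-0.5, -0.0, -6.9]
opening: 0.0178
```

Call:
jog_arm --series '[[-1,[0,0,-0.0002],[0,0,0]],[-1,[0,0,-0.0004],[0,0,0]],[-1,[0,0,-0.0006],[0,0,0]],[-1,[0,0,-0.0008],[0,0,0]],[-1,[0,0,-0.001],[0,0,0]],[-1,[0,0,-0.0012],[0,0,0]],[-1,[0,0,-0.0012],[0,0,0]]]'

```text
time: 13.85
tool_pos: [0.5117, 0.2211, 0.1946]
tool_rot: [3.141, -0.0, 1.582]
contact_force: [-0.2, -0.0, -5.1]
opening: 0.0179
```

Call:
jog_arm --series '[[-1,[0,0,-0.0002],[0,0,0]],[-1,[0,0,-0.0004],[0,0,0]],[-1,[0,0,-0.0006],[0,0,0]],[-1,[0,0,-0.0008],[0,0,0]],[-1,[0,0,-0.001],[0,0,0]],[-1,[0,0,-0.0012],[0,0,0]],[-1,[0,0,-0.0012],[0,0,0]]]'

```text
time: 14.43
tool_pos: [0.5117, 0.221, 0.1959]
tool_rot: [3.141, -0.0, 1.582]
contact_force: [-0.7, 0.2, -2.7]
opening: 0.0182
```

Call:
jog_arm --series '[[-1,[0,0,-0.0002],[0,0,0]],[-1,[0,0,-0.0004],[0,0,0]],[-1,[0,0,-0.0006],[0,0,0]],[-1,[0,0,-0.0008],[0,0,0]],[-1,[0,0,-0.001],[0,0,0]],[-1,[0,0,-0.0012],[0,0,0]],[-1,[0,0,-0.0012],[0,0,0]]]'

```text
time: 15.02
tool_pos: [0.5117, 0.2211, 0.197]
tool_rot: [3.141, -0.0, 1.582]
contact_force: [-0.2, -0.2, -1.3]
opening: 0.0176
```

```bash
python3 look.py 7
```

```text
15.0167 [0.511703   0.22107073 0.19701978] [ 3.14084127e+00 -1.74414380e-04  1.58180097e+00] [-0.1659668  -0.15025605 -1.30415133] [0.0549442  0.00925784 0.00927011]
15.1167 [0.51167825 0.22104364 0.19699534] [ 0.06444326  0.39545229 -0.98863425]
```

View pics/L7.png

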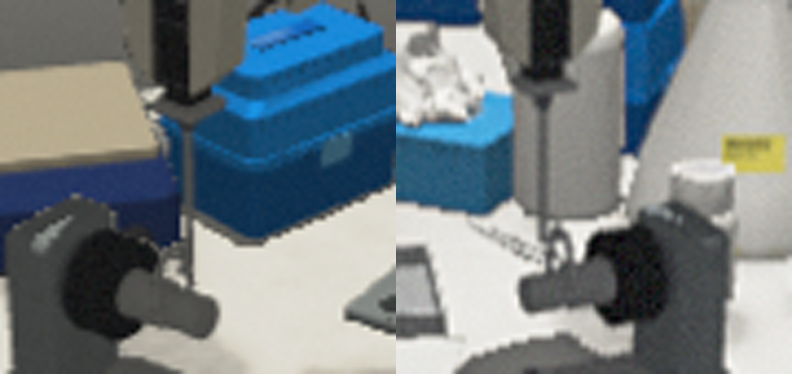

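Call:
jog_arm --series '[[-1,[0,0,-0.001],[0,0,0]],[-1,[0,0,-0.002],[0,0,0]],[-1,[0,0,-0.004],[0,0,0]],[-1,[0,0,-0.006],[0,0,0]],[-1,[0,0,-0.009],[0,0,0]],[-1,[0,0,-0.012],[0,0,0]],[-1,[0,0,-0.016],[0,0,0]],[-1,[0,0,-0.02],[0,0,0]],[-1,[0,0,-0.024],[0,0,0]],[-1,[0,0,-0.027],[0,0,0]],[-1,[0,0,-0.029],[0,0,0]],[-1,[0,0,-0.03],[0,0,0]]]'

```text
time: 16.12
tool_pos: [0.5116, 0.221, 0.2272]
tool_rot: [3.141, -0.0, 1.582]
contact_force: [-0.8, 0.6, -1.1]
opening: 0.0179
```

```bash
python3 look.py 8
```

```text
16.1167 [0.51162833 0.22103157 0.2271746 ] [ 3.14095322e+00 -1.39016357e-04  1.58178541e+00] [-0.76367409  0.58280717 -1.06639093] [0.01513423 0.03807067 0.01786193]
16.2167 [0.51153529 0.22101658 0.22688998] [ 0.09915768  0.48133334 -1.56596933]
```

View pics/L8.png

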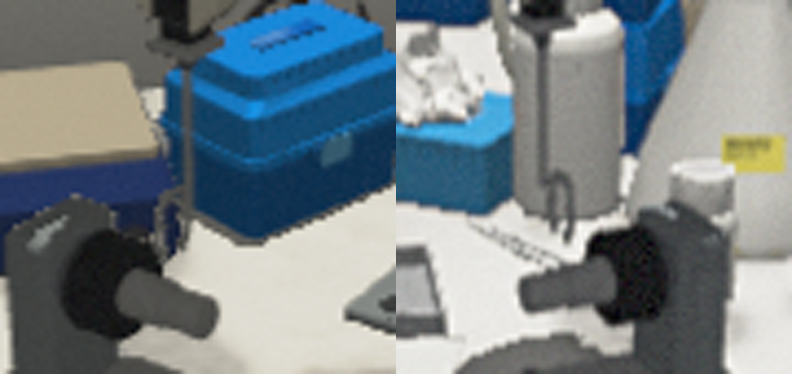

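Call:
jog_arm --series '[[-1,[0.001,0,0],[0,0,0]],[-1,[0.004,-0.001,0],[0,0,0]],[-1,[0.009,-0.002,0],[0,0,0]],[-1,[0.016,-0.004,0],[0,0,0]],[-1,[0.024,-0.006,0],[0,0,0]],[-1,[0.033,-0.009,0],[0,0,0]],[-1,[0.042,-0.012,0],[0,0,0]],[-1,[0.052,-0.0145,0],[0,0,0]],[-1,[0.062,-0.0175,0],[0,0,0]],[-1,[0.072,-0.02,0],[0,0,0]],[-1,[0.082,-0.023,0],[0,0,0]],[-1,[0.092,-0.026,0],[0,0,0]]]'

```text
time: 17.22
tool_pos: [0.4841, 0.3138, 0.2267]
tool_rot: [3.141, -0.0, 1.582]
contact_force: [0.6, -1.0, -1.2]
opening: 0.0178
```

Call:
jog_arm --series '[[-1,[0.01,-0.0028,0],[0,0,0]],[-1,[0.02,-0.0056,0],[0,0,0]],[-1,[0.03,-0.0085,0],[0,0,0]],[-1,[0.04,-0.0113,0],[0,0,0]],[-1,[0.05,-0.014,0],[0,0,0]],[-1,[0.059,-0.0165,0],[0,0,0]],[-1,[0.067,-0.019,0],[0,0,0]],[-1,[0.074,-0.021,0],[0,0,0]],[-1,[0.08,-0.0225,0],[0,0,0]],[-1,[0.084,-0.0235,0],[0,0,0]],[-1,[0.0865,-0.0243,0],[0,0,0]],[-1,[0.0875,-0.0245,0],[0,0,0]]]'

```text
time: 18.22
tool_pos: [0.4589, 0.4002, 0.2267]
tool_rot: [3.142, 0.0, 1.582]
contact_force: [-0.8, -0.1, -1.4]
opening: 0.018
```

```bash
cat > look2.py <<'E'
import sys
from h import *
import pickle
t=sys.argv[1]
s=status.observe();print(s['time'],s['tool_pos'],s['tool_rot'],s['contact_force'])
D={}
for n,b in [('scene',(180,190,290,315)),('side',(180,110,290,235))]:
    c=cam(n);D[n]=c
    im=cv2.cvtColor(c['img'],cv2.COLOR_RGB2BGR)[b[1]:b[3],b[0]:b[2]]
    D[n+'i']=cv2.resize(im,None,fx=3.6,fy=3.6,interpolation=cv2.INTER_CUBIC)
cv2.imwrite('pics/M%s.png'%t,np.hstack([D['scenei'],D['sidei']]))
s=status.observe();print(s['time'],s['tool_pos'],s['contact_force'])
pickle.dump(D,open('M%s.pkl'%t,'wb'))
E
python3 look2.py 1
```

```text
18.2167 [0.45894114 0.40020229 0.22670535] [3.14151088e+00 7.39666406e-05 1.58196609e+00] [-0.80176376 -0.10861135 -1.42095182]
18.3167 [0.45906895 0.39983997 0.22668692] [ 0.30488055 -1.1579822  -1.82571078]
```

View pics/M1.png

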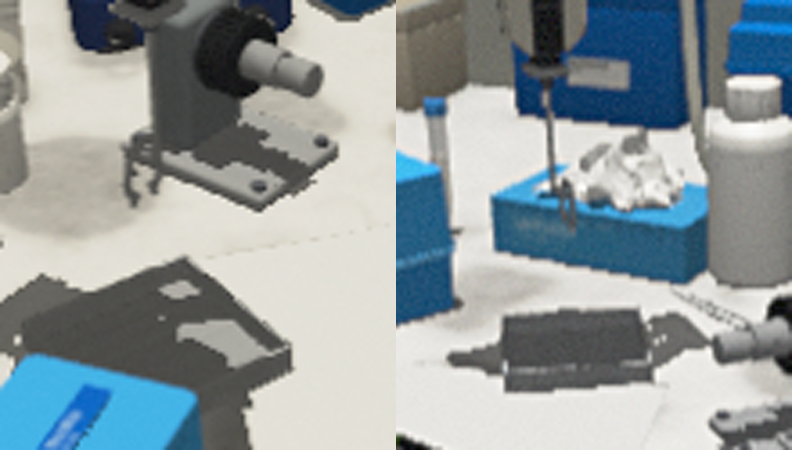

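Call:
jog_arm --series '[[-1,[0,0,0.002],[0,0,0]],[-1,[0,0,0.006],[0,0,0]],[-1,[0,0,0.013],[0,0,0]],[-1,[0,0,0.022],[0,0,0]],[-1,[0,0,0.032],[0,0,0]],[-1,[0,0,0.043],[0,0,0]],[-1,[0,0,0.054],[0,0,0]],[-1,[0,0,0.065],[0,0,0]],[-1,[0,0,0.075],[0,0,0]],[-1,[0,0,0.082],[0,0,0]],[-1,[0,0,0.086],[0,0,0]],[-1,[0,0,0.088],[0,0,0]]]'

```text
time: 19.32
tool_pos: [0.4589, 0.3998, 0.1379]
tool_rot: [-3.141, 0.001, 1.582]
contact_force: [-0.3, -0.2, -0.8]
opening: 0.0177
```

```bash
python3 look2.py 2
```

```text
19.3167 [0.45886831 0.39983703 0.13792209] [-3.14092121e+00  5.05649979e-04  1.58183122e+00] [-0.26840582 -0.19910883 -0.77247155]
19.4167 [0.45912039 0.39999858 0.13863623] [ 0.38618157 -0.21853079 -0.40424908]
```

View pics/M2.png

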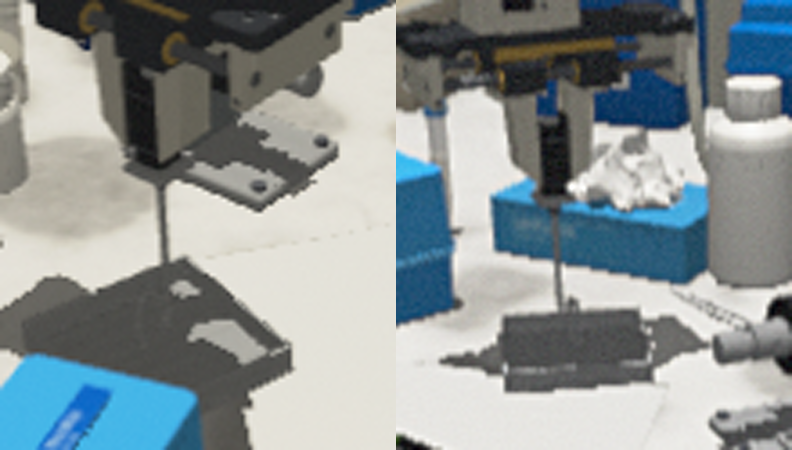

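Call:
jog_arm --series '[[-1,[0,0,0.002],[0,0,0]],[-1,[0,0,0.004],[0,0,0]],[-1,[0,0,0.006],[0,0,0]],[-1,[0,0,0.008],[0,0,0]],[-1,[0,0,0.0095],[0,0,0]],[-1,[0,0,0.011],[0,0,0]],[-1,[0,0,0.0125],[0,0,0]],[-1,[0,0,0.014],[0,0,0]],[-1,[0,0,0.0155],[0,0,0]],[-1,[0,0,0.017],[0,0,0]],[-1,[0,0,0.017],[0,0,0]]]'

```text
time: 20.33
tool_pos: [0.4589, 0.3998, 0.1214]
tool_rot: [-3.141, 0.0, 1.582]
contact_force: [-0.3, -0.4, -1.2]
opening: 0.0181
```

```bash
python3 look2.py 3; python3 - <<'E'
from h import *
c=cam('wrist');save(c,'w4.png')
E
```

```text
20.3333 [0.45890865 0.39983716 0.12135075] [-3.14122029e+00  3.38383895e-04  1.58181319e+00] [-0.28199976 -0.35534821 -1.23208962]
20.4333 [0.45902417 0.39993364 0.12166136] [-0.6102397  -0.69905986  0.02318034]
```

View pics/M3.png

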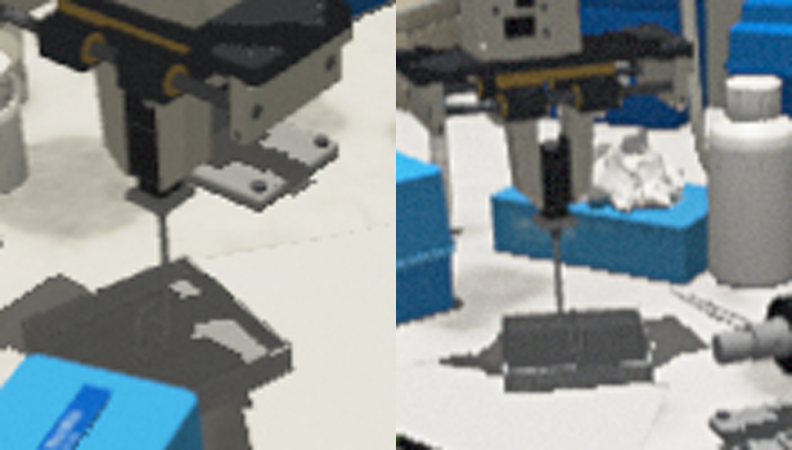

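View pics/w4.png

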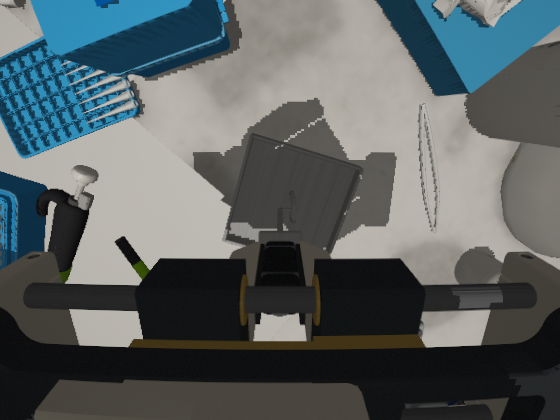

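```bash
cat > crop.py <<'E'
import sys,cv2
a,o,x0,y0,x1,y1=sys.argv[1],sys.argv[2],*map(int,sys.argv[3:7])
im=cv2.imread('pics/'+a)[y0:y1,x0:x1]
im=cv2.convertScaleAbs(im,alpha=1.9,beta=0)
k=min(790/(x1-x0),590/(y1-y0));cv2.imwrite('pics/'+o,cv2.resize(im,None,fx=k,fy=k,interpolation=cv2.INTER_CUBIC))
E
python3 crop.py w4.png w4c.png 220 125 370 245
```

```text
(no output)
```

View pics/w4c.png

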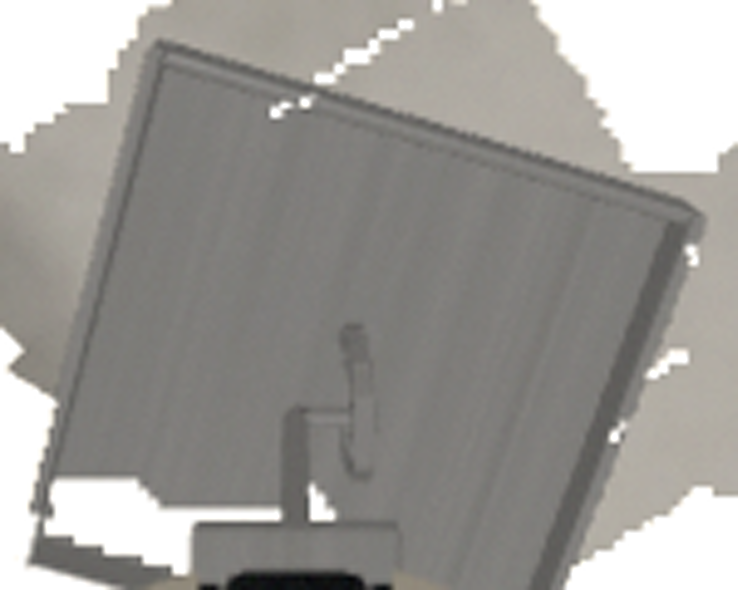

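Call:
jog_arm --series '[[-1,[0,0,0.001],[0,0,0]],[-1,[0,0,0.002],[0,0,0]],[-1,[0,0,0.003],[0,0,0]],[-1,[0,0,0.0045],[0,0,0]],[-1,[0,0,0.006],[0,0,0]],[-1,[0,0,0.007],[0,0,0]],[-1,[0,0,0.007],[0,0,0]]]'

```text
time: 21.07
tool_pos: [0.4589, 0.3999, 0.1144]
tool_rot: [-3.141, 0.0, 1.582]
contact_force: [0.1, 0.5, -0.0]
opening: 0.018
```

```bash
python3 - <<'E'
from h import *
s=status.observe();print(s['time'],s['tool_pos'],s['contact_force'])
c=cam('wrist');save(c,'w5.png')
E
python3 crop.py w5.png w5c.png 220 125 370 245
```

```text
21.0667 [0.45888779 0.39985015 0.1143597 ] [ 0.05972561  0.48551109 -0.01036428]
```

View pics/w5c.png

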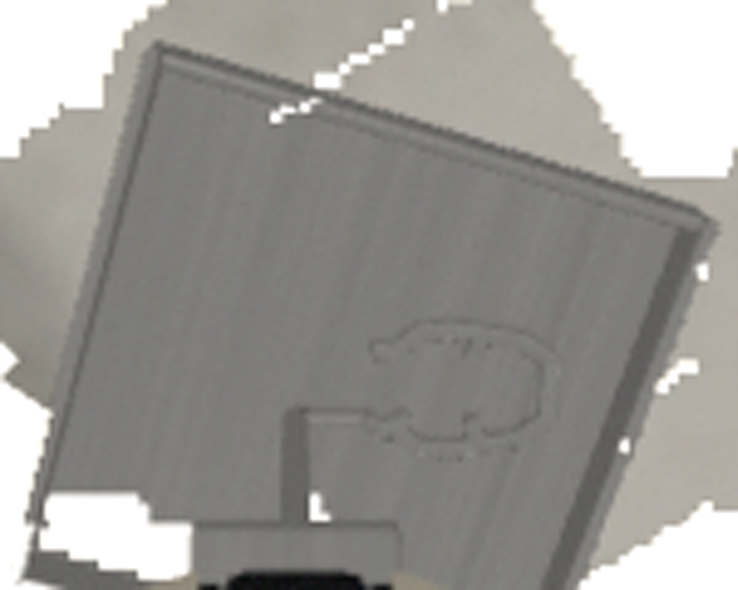

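Call:
jog_arm --series '[[-1,[0,-0.003,0],[0,0,0]],[-1,[0,-0.008,0],[0,0,0]],[-1,[0,-0.013,-0.002],[0,0,0]],[-1,[0,-0.015,-0.01],[0,0,0]],[-1,[0,-0.015,-0.035],[0,0,0]],[-1,[0,-0.015,-0.07],[0,0,0]],[-1,[0,-0.015,-0.1],[0,0,0]],[-1,[-0.01,-0.015,-0.115],[0,0,0]],[-1,[-0.03,-0.013,-0.115],[0,0,0]],[-1,[-0.06,-0.01,-0.115],[0,0,0]],[-1,[-0.09,-0.005,-0.115],[0,0,0]],[-1,[-0.12,0,-0.115],[0,0,0]]]'

```text
time: 22.12
tool_pos: [0.46, 0.2791, 0.2308]
tool_rot: [3.14, -0.0, 1.583]
contact_force: [-0.0, 0.5, -0.8]
opening: 0.018
```

Call:
jog_arm --series '[[-1,[-0.03,0.003,0],[0,0,-0.01]],[-1,[-0.06,0.006,0],[0,0,-0.02]],[-1,[-0.09,0.009,0],[0,0,-0.03]],[-1,[-0.12,0.011,0],[0,0,-0.04]],[-1,[-0.15,0.012,0],[0,0,-0.05]],[-1,[-0.18,0.013,0],[0,0,-0.054]],[-1,[-0.205,0.0136,0],[0,0,-0.054]],[-1,[-0.225,0.0136,0],[0,0,-0.054]],[-1,[-0.236,0.0136,0],[0,0,-0.054]],[-1,[-0.2413,0.0136,0],[0,0,-0.054]],[-1,[-0.2413,0.0136,0],[0,0,-0.054]],[-1,[-0.2413,0.0136,0],[0,0,-0.054]]]'

```text
time: 23.12
tool_pos: [0.4766, 0.0395, 0.23]
tool_rot: [3.141, -0.0, 1.636]
contact_force: [-0.4, 1.1, -0.6]
opening: 0.0177
```

```bash
python3 - <<'E'
from h import *
import pickle
s=status.observe();print(s['time'],s['tool_pos'],s['tool_rot'],s['contact_force'])
D={}
L=[]
for n,b in [('scene',(270,120,370,225)),('side',(250,165,350,270))]:
    c=cam(n);D[n]=c
    im=cv2.cvtColor(c['img'],cv2.COLOR_RGB2BGR)[b[1]:b[3],b[0]:b[2]]
    L.append(cv2.resize(im,None,fx=4,fy=4,interpolation=cv2.INTER_CUBIC))
cv2.imwrite('pics/N1.png',np.hstack(L))
s=status.observe();print(s['time'],s['tool_pos'],s['tool_rot'])
c=cam('wrist');save(c,'w6.png')
s=status.observe();print(s['time'],s['tool_pos'],s['tool_rot'])
E
```

```text
23.1167 [0.47658802 0.03948531 0.22997962] [ 3.14113378e+00 -3.91678072e-04  1.63595798e+00] [-0.39518318  1.14936121 -0.62134425]
23.2167 [0.47653719 0.03984966 0.22980291] [ 3.14146022e+00 -3.45458796e-04  1.63702362e+00]
23.2667 [0.47655402 0.0398407  0.22975568] [ 3.14151017e+00 -2.23042240e-04  1.63722417e+00]
```

View pics/N1.png

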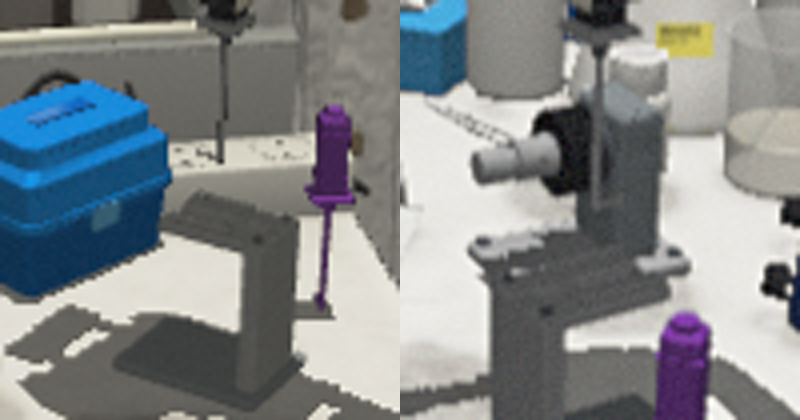

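View pics/w6.png

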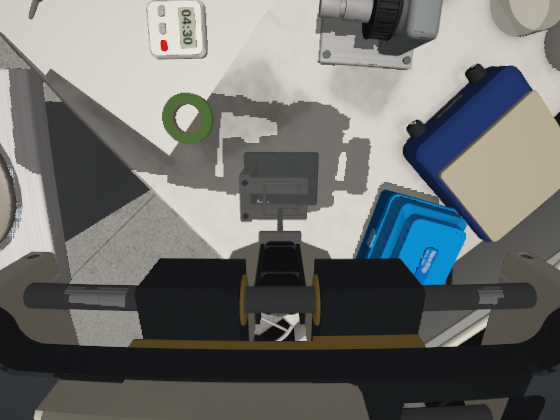

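Call:
jog_arm --series '[[-1,[-0.0011,0,0],[0,0,0]],[-1,[-0.0011,0,0.005],[0,0,0]],[-1,[-0.0011,0,0.015],[0,0,0]],[-1,[-0.0011,0,0.03],[0,0,0]],[-1,[-0.0011,0,0.05],[0,0,0]],[-1,[-0.0011,0,0.07],[0,0,0]],[-1,[-0.0011,0,0.085],[0,0,0]],[-1,[-0.0011,0,0.097],[0,0,0]],[-1,[-0.0011,0,0.104],[0,0,0]],[-1,[-0.0011,0,0.107],[0,0,0]],[-1,[-0.0011,0,0.107],[0,0,0]]]'

```text
time: 24.18
tool_pos: [0.4765, 0.0379, 0.1222]
tool_rot: [-3.141, -0.0, 1.636]
contact_force: [-0.1, -0.5, -1.3]
opening: 0.0179
```

```bash
python3 - <<'E'
from h import *
s=status.observe();print(s['time'],s['tool_pos'],s['tool_rot'],s['contact_force'])
L=[]
for n,b in [('scene',(270,120,370,225)),('side',(250,165,350,270))]:
    c=cam(n)
    im=cv2.cvtColor(c['img'],cv2.COLOR_RGB2BGR)[b[1]:b[3],b[0]:b[2]]
    L.append(cv2.resize(im,None,fx=4,fy=4,interpolation=cv2.INTER_CUBIC))
cv2.imwrite('pics/N2.png',np.hstack(L))
s=status.observe();print(s['time'],s['tool_pos'],s['tool_rot'])
E
```

```text
24.1833 [0.47646425 0.03789036 0.12224412] [-3.14065392e+00 -2.35257571e-04  1.63594927e+00] [-0.06440123 -0.5442436  -1.26368273]
24.2833 [0.47710683 0.03774515 0.12326381] [3.14048097e+00 1.94157841e-04 1.63596793e+00]
```

View pics/N2.png

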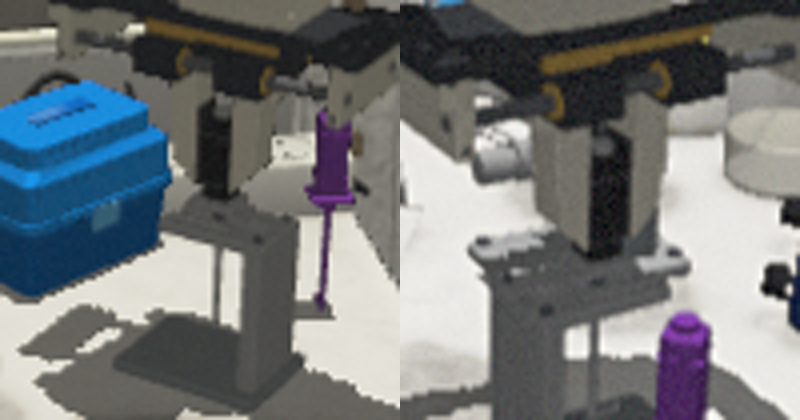

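Call:
jog_arm --series '[[-1,[0.0009,0,0],[0,0,0]],[-1,[0.0009,0,0.002],[0,0,0]],[-1,[0.0009,0,0.004],[0,0,0]],[-1,[0.0009,0,0.006],[0,0,0]],[-1,[0.0009,0,0.007],[0,0,0]],[-1,[0.0009,0,0.007],[0,0,0]],[-1,[0.0009,0,0.007],[0,0,0]]]'

```text
time: 24.87
tool_pos: [0.4766, 0.0386, 0.1157]
tool_rot: [-3.141, -0.0, 1.636]
contact_force: [-0.9, 0.5, -0.7]
opening: 0.0181
```

Call:
jog_arm --series '[[-1,[0,0,0.0005],[0,0,0]],[-1,[0,0,0.0005],[0,0,0]],[-1,[0,0,0.0005],[0,0,0]]]'

```text
time: 25.12
tool_pos: [0.4767, 0.0386, 0.1153]
tool_rot: [3.141, -0.0, 1.636]
contact_force: [-0.5, -0.7, -1.5]
opening: 0.0178
```

Call:
jog_arm --series '[[-1,[0,0,0.0004],[0,0,0]],[-1,[0,0,0.0007],[0,0,0]],[-1,[0,0,0.0007],[0,0,0]]]'

```text
time: 25.37
tool_pos: [0.4767, 0.0386, 0.1147]
tool_rot: [3.141, 0.0, 1.636]
contact_force: [-0.1, 0.4, 1.0]
opening: 0.0175
```

Call:
jog_arm --series '[[-1,[0,0,0.0003],[0,0,0]],[-1,[0,0,0.0005],[0,0,0]],[-1,[0,0,0.0005],[0,0,0]]]'

```text
time: 25.62
tool_pos: [0.4767, 0.0386, 0.1146]
tool_rot: [3.141, 0.0, 1.636]
contact_force: [-2.1, 0.4, 6.8]
opening: 0.0177
```

Call:
jog_arm --series '[[-1,[0,0,-0.0006],[0,0,0]],[-0.7,[0,0,-0.0006],[0,0,0]],[-0.5,[0,0,-0.0006],[0,0,0]],[-0.2,[0,0,-0.0006],[0,0,0]],[0.2,[0,0,-0.0006],[0,0,0]],[0.6,[0,0,-0.0006],[0,0,0]],[0.6,[0,0,-0.0006],[0,0,0]],[0.6,[0,0,-0.0006],[0,0,0]],[0.6,[0,0,-0.0006],[0,0,0]]]'

```text
time: 26.37
tool_pos: [0.4766, 0.0386, 0.1146]
tool_rot: [3.142, 0.0, 1.636]
contact_force: [0.5, -0.5, 0.3]
opening: 0.0583
```

Call:
jog_arm --series '[[0.6,[0,0,-0.005],[0,0,0]],[0.6,[0,0,-0.02],[0,0,0]],[0.6,[0,0,-0.045],[0,0,0]],[0.6,[0,0,-0.08],[0,0,0]],[0.6,[0.01,0,-0.11],[0,0,0]],[0.6,[0.04,0,-0.13],[0,0,0]],[0.6,[0.08,0,-0.13],[0,0,0]],[0.6,[0.1,0,-0.13],[0,0,0]],[0.6,[0.1,0,-0.13],[0,0,0]],[0.6,[0.1,0,-0.13],[0,0,0]]]'

```text
time: 27.2
tool_pos: [0.4698, 0.1391, 0.2449]
tool_rot: [3.141, 0.0, 1.638]
contact_force: [1.4, -0.2, -0.5]
opening: 0.0734
```

```bash
python3 - <<'E'
from h import *
s=status.observe();print(s['time'],s['tool_pos'],s['tool_rot'],s['contact_force'])
for n in ['scene','side','wrist']:
    c=cam(n); save(c,n+'9.png')
    P=cloud(c);z=P[...,2];reg=(abs(P[...,0]-.476)<.05)&(abs(P[...,1]-.038)<.05)
    for a,b in [(.096,.109),(.152,.166)]:
        p=P[reg&(z>a)&(z<b)][:,:2].astype(np.float32); print(n,len(p),cv2.minAreaRect(p) if len(p)>5 else 0)
E
python3 crop.py scene9.png s9c.png 180 130 380 280; python3 crop.py side9.png i9c.png 180 165 350 325
```

```text
27.2 [0.46984774 0.13906968 0.24491902] [3.14125033e+00 3.57491660e-04 1.63829190e+00] [ 1.4031674  -0.19542374 -0.51215515]
scene 287 ((0.46934306621551514, 0.041474051773548126), (0.07085911929607391, 0.04990671947598457), 6.0232157707214355)
scene 40 ((0.4749232828617096, 0.04139040783047676), (0.01794545352458954, 0.014028649777173996), 32.36175537109375)
side 499 ((0.47108495235443115, 0.03575338050723076), (0.06862165778875351, 0.0493580661714077), 2.937258720397949)
side 75 ((0.47609058022499084, 0.03451893478631973), (0.013623328879475594, 0.02067708782851696), 62.67563247680664)
wrist 1287 ((0.46867337822914124, 0.044473715126514435), (0.06819387525320053, 0.034875884652137756), 2.3764188289642334)
wrist 39 ((0.47640737891197205, 0.0330582894384861), (0.015746043995022774, 0.00622552540153265), 4.520501613616943)
```

View pics/s9c.png

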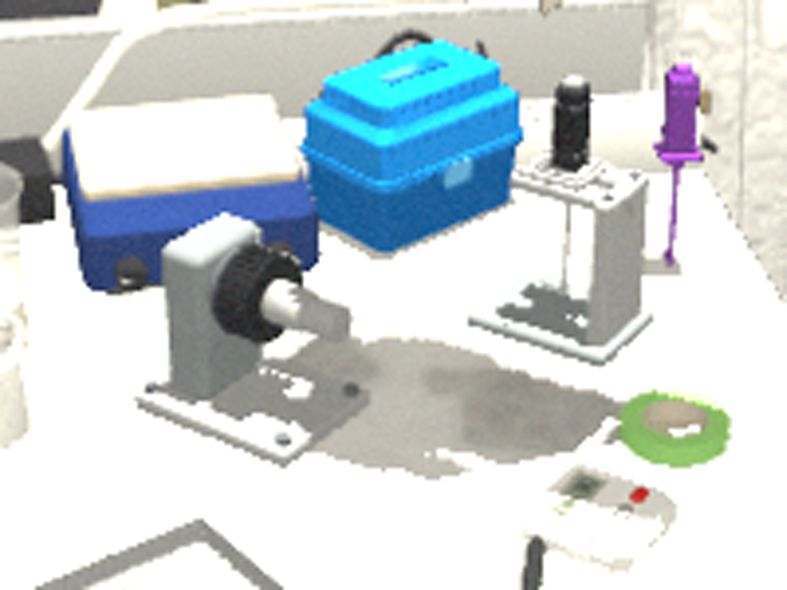

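View pics/i9c.png

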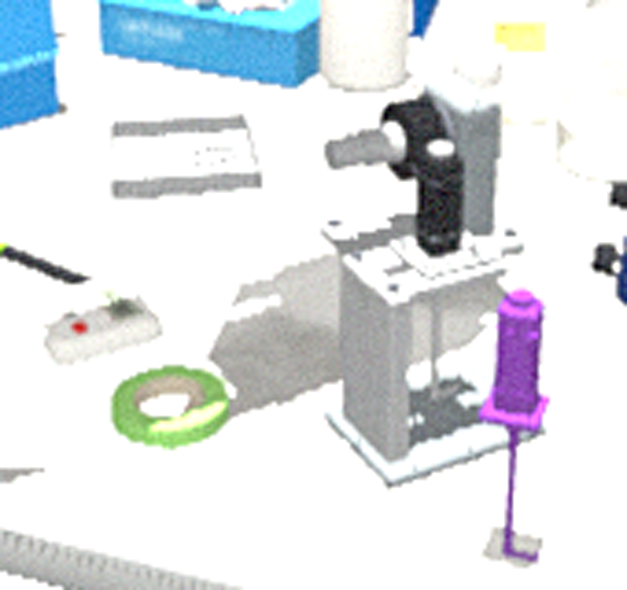

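View pics/wrist9.png

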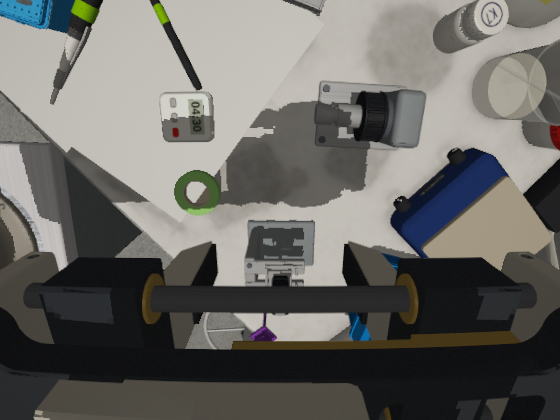

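Call:
jog_arm --series '[[0.6,[0,0,0],[0,0,0]],[0.6,[0,0,0],[0,0,0]],[0.6,[0,0,0],[0,0,0]],[0.6,[0,0,0],[0,0,0]]]'

```text
time: 27.68
tool_pos: [0.4702, 0.1379, 0.2446]
tool_rot: [-3.142, 0.0, 1.635]
contact_force: [0.1, -0.1, 0.4]
opening: 0.0734
```

```bash
python3 -c "
from cell import job,status
print(job.hand_in(), status.observe()['time'])"
```

```text
the job is handed in; nothing more can be done
the job is handed in; nothing more can be done
```

The job is done and handed in at about 27.7 s, with the gripper open and clear of everything.

- **Finding the reach:** I took the pick from its stand and touched its toe on the stub at about 3 N to find how far it reached.
- **Prying the clip:** I passed the toe through the window without contact and pulled straight up. The force read about 9 N at its peak, roughly 8 N above rest. That is a little below the 9–10 N expected; it then eased until the clip came off after about 9 mm.
- **Tray and stand:** The clip fell flat and off the hook while I was still lowering it into the tray. I then seated the pick back on the fork, where the contact force reached about 7 N, and released it.

**Last checks:** The scene and side pictures show the bare groove, the clip lying in the tray and the pick upright in the fork. The drive, the purple look-alike, the timer and the tape look where they were; I did not measure the marker, bottle or forceps again. In the last wrist picture the pick's cap is partly hidden, and the three cameras differ by several mm on its position. That the pick is well seated therefore rests on the pictures, the return to the same height and the contact force.

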